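# Pack the eggs in the carrier and snap its keeper bar shut

### The arm

A 7-joint arm with a two-finger parallel gripper is mounted at the origin on a cart in front of the work surface, level with it; the furniture and walls round the work are solid. World frame = base frame: x ahead of the robot, y to its left, z up, the work surface at z = 0. Lengths are in m, angles in rad, forces in N, time in s.
With the tool pointing down it reaches from about 0.425 to 0.875 m from the base axis. Payload 9.9 kg.
Tool frame: the origin (TCP) lies midway between the tips of the shut fingers; the grasp point (between the pads) lies 19 mm behind it; z points along the fingers, y is the line along which they close (so a half turn about z gives the same grasp; the last joint's range is limited). The gripper opens to 85 mm and grips with 20 to 120 N. Pads are 22 mm wide; open, the fingers measure 114 mm over their backs; the gripper's body (76 mm by 85 mm) begins 54 mm behind the grasp point. The pads swing forward as they close: fully open they stand 13 mm farther back than shut.
Start: joints at [1.165, 0.576, 0.025, 1.437, -0.015, 1.129, -0.057], TCP at [0.213, -0.64, 0.204] pointing down, gripper open.
Joint ranges: [-2.76, 2.76], [-0.34, 2.15], [-1.52, 1.57], [0.19, 2.46], [-1.09, 4.23], [0.17, 1.99], [-2.82, 2.82]. Speed limits (rad/s): [2.22, 2.22, 3.01, 3.01, 3.14, 3.14, 3.14].

### API

Orientations are given as a unit quaternion [x, y, z, w].
In Python, from workcell import bot gives the robot as it stands.
- The arm moves only by the shell command python3 -m crank 'ROWS' [OPENING]. ROWS is JSON, a list of rows, each an object with "offset": the shift along the tool's x, y, z each as a share of 0.025 m, from -1 to 1, a list of three; "dr": the turn, a rotation vector about the tool's x, y, z each as a share of 0.12 rad, from -1 to 1, a list of three. In form: [{"offset": [x, y, z], "dr": [rx, ry, rz]}, ...]. A call has 1 to 20 rows; each row shifts and turns the commanded pose from where the row before left it, along the tool's axes as they then stand; what a row does not reach is not made up. A row lasts 1/12 s, in which the tool goes at most 41.7 mm and 7.16 degrees, less where a joint would pass 70% of its speed; a pose out of reach is approached as far as the arm can. A call with a number of a shift or a turn outside -1 to 1 is refused whole. A call with a gripper value outside its range is refused whole. OPENING is the opening, from 0 (shut) to 1 (fully open), set as the call begins (- or left out, the last holds). The fingers move at their own pace and stop on an object; the grip force is fixed at half the most. Time passes only in rows, so rows that do not move let the fingers close. It gives the time, the measured TCP pose, the force, the opening and the grip force at its end, in the units of the state.
- bot.get_obs(): the state, without advancing time (a new reading comes with each control period).
- bot.grab_frame(name): name is "scene" or "top" or "wrist"; returns a dict with "frame" (400x640x3 uint8, red, green, blue), "mtx" (3x3 intrinsics, pixels), "D" ([k1, k2, p1, p2, k3] as OpenCV has them; the pictures are not rectified), "R" (3x3) and "t" (3): a world point X has camera coordinates R X + t. Camera axes: x right, y down, z forward; pixel columns grow to the right and rows downward; lengths in m; the calibration is good to about 2 mm. A picture is of the moment at which its call begins. There is no depth.
- bot.close_job(): hands the job in; it is judged then, once.
The state is a dict: "t": time; "qpos": joint angles; "dq": joint speeds; "joint_efforts": joint torques, N m; "position": TCP position; "eef_rot": TCP orientation; "contact_force": force on the tool from outside, world axes, zero at the start; "torque": the same for the moment, N m; "gripper_width": finger opening in m; "finger_force": force on a finger pad.
Only numpy, scipy, OpenCV 4.12 (cv2) and the standard library are available. Lean on these libraries where they do the work, as an engineer would, in place of code of your own. Each camera call takes 0.05 s, during which the arm holds its last target. There are 200 camera calls.

### The job

Take every egg out of the sloping rack and stand it upright, blunt end down, in a seat of its own in the egg carrier, then swing the keeper bar over the eggs as far as it goes. Pick up the red-handled pliers, squeeze the stud together with them until it clicks home (the pliers do this, never the fingers), and lay the pliers back flat on the blue mat. Do not let an egg drop onto the worktop, and leave the other things where they are.

Things in the scene. Friction and masses are not known exactly. Their poses are not given: they have to be found in the camera images.
- egg1_mid (a point): Egg 1 (light brown), rigid, 46 mm across, 59 mm long, about 60 g. The point is on its axis half-way along; the widest place is 6.5 mm nearer the blunt end. z runs from the blunt to the pointed end; in the rack it leans 30 degrees to the robot's side (-x of the rack). The rack's eggs are 86 mm apart up its slope, 110 mm across. Two to four eggs are there; absent: None.
- egg2_mid (a point): Egg 2 (cream), rigid, 46 mm across, 59 mm long, about 60 g. The point is on its axis half-way along; the widest place is 6.5 mm nearer the blunt end. z runs from the blunt to the pointed end; in the rack it leans 30 degrees to the robot's side (-x of the rack). The rack's eggs are 86 mm apart up its slope, 110 mm across. Two to four eggs are there; absent: None.
- egg3_mid (a point): Egg 3 (dark brown), rigid, 46 mm across, 59 mm long, about 60 g. The point is on its axis half-way along; the widest place is 6.5 mm nearer the blunt end. z runs from the blunt to the pointed end; in the rack it leans 30 degrees to the robot's side (-x of the rack). The rack's eggs are 86 mm apart up its slope, 110 mm across. Two to four eggs are there; absent: None.
- egg4_mid (a point): Egg 4 (pale blue-green), rigid, 46 mm across, 59 mm long, about 60 g. The point is on its axis half-way along; the widest place is 6.5 mm nearer the blunt end. z runs from the blunt to the pointed end; in the rack it leans 30 degrees to the robot's side (-x of the rack). The rack's eggs are 86 mm apart up its slope, 110 mm across. Two to four eggs are there; absent: None.
- cup1 (a point): Seat 1 of 4 in the carrier's wooden rail: centre of a round hole 37 mm wide, at the rail's top face (35 mm above the worktop). Seats are 54 mm apart along the carrier's y, seat 1 nearest the bar's pivot. An egg's blunt end sinks 10 mm in: seated upright, its mid point is 19 to 20 mm above this point.
- cup2 (a point): Seat 2 of 4 in the carrier's wooden rail: centre of a round hole 37 mm wide, at the rail's top face (35 mm above the worktop). Seats are 54 mm apart along the carrier's y, seat 1 nearest the bar's pivot. An egg's blunt end sinks 10 mm in: seated upright, its mid point is 19 to 20 mm above this point.
- cup3 (a point): Seat 3 of 4 in the carrier's wooden rail: centre of a round hole 37 mm wide, at the rail's top face (35 mm above the worktop). Seats are 54 mm apart along the carrier's y, seat 1 nearest the bar's pivot. An egg's blunt end sinks 10 mm in: seated upright, its mid point is 19 to 20 mm above this point.
- cup4 (a point): Seat 4 of 4 in the carrier's wooden rail: centre of a round hole 37 mm wide, at the rail's top face (35 mm above the worktop). Seats are 54 mm apart along the carrier's y, seat 1 nearest the bar's pivot. An egg's blunt end sinks 10 mm in: seated upright, its mid point is 19 to 20 mm above this point.
- carrier: Egg carrier, fixed: wooden rail 90 mm wide (its x) and 270 mm long (its y), top face 35 mm high, with four seats. Origin under the rail's centre; x points away from the robot, y to its left, give or take the yaw. At y +125 mm stands the pivot post of the keeper bar; at the -y end an upright steel catch plate (x -20 to -14, y -165 to -115 mm, up to 112 mm high) with the press stud's socket.
- catch (a point): Middle of the closed press stud, 94 mm high, at x -8, y -148 mm in the carrier (same axes). The pliers squeeze the catch plate's near face (12 mm from here towards -x) and the bar's end tab (far face 12 mm towards +x when clicked): 24 mm thick when clicked, 30 mm when the bar is at its stop and the stud still open.
- keeper (a joint): Angle (rad) of the keeper bar, which swings level about the pivot post: 0 = at its stop over the eggs, the end tab's stud facing the socket; grows to 1.75 as its end swings away from the robot. It drags a little (2 to 6 N at the knob) and stays where it is left.
- keeper_knob (a point): Middle of the black upright knob on the bar, 18 mm across, 103 to 134 mm high, 125 mm from the pivot: swing the bar by it, by pushing or pinching. The bar is 14 mm wide, from 93 mm to 103 mm high (a seated egg's top is at 84 mm). y runs along the bar towards the pivot, x points the way the bar opens.
- stud (a joint): Travel (m) of the bar's end tab, with the ball of the press stud, towards the socket: 0 = open (sprung out), 0.006 = clicked home. It snaps over: about 12 N starts it, past 0.0035 it jumps home by itself and stays.
- stud_tab (a point): Centre of the bar's steel end tab, 273 mm from the pivot, 94 mm high. The tab is 8 mm thick (its x), 40 mm long (its y), 78 to 110 mm high; the stud's ball is on its -x face. Axes as for the knob.
- pliers_grip (a point): Snap pliers, red handles, brass-tipped jaws, lying flat, 200 mm long, 20 mm thick, 160 g. The point is on the middle line half-way along the grips (85 mm long, 20 mm high), near the centre of mass; x points to the jaws, z up. Open, the handles measure 66 mm over their outer faces here. The frame is that of the +y handle: squeezed evenly, it turns by half of joint pliers_half.
- pliers_jaw (a point): Point midway between the open jaws' two upright brass anvils, 140 mm ahead of pliers_grip, 60 mm ahead of the pivot, same axes. The anvils are 18 mm tall, round, 12 mm across, 44 mm apart (clear) when open. The space between the jaws is free for 35 mm behind this point.
- pliers_half (a joint): Closing of the pliers (rad): 0 = open, as the spring holds them; 0.33 = anvils 24 mm apart, handles 39 mm over the outside; 0.4 = stop. Each rad narrows the handles by 80 mm and the jaws by 60 mm. The spring needs 10 N at each handle to begin, 14 N at the end, so a grip a few mm narrower than the open handles holds them with the jaws open.
- mat: Blue flat mat, 200 mm (its x) by 260 mm (its y), 3 mm thick, fixed, on the right; the pliers lie on it at the start, pointing roughly along its +y. Origin under its centre.
- garlic: garlic bulb, 60 mm across and 59 mm high, behind the carrier; a bystander, low enough for the bar to pass over. Origin under its centre
- onion: onion, 82 mm across and 94 mm high, right of and behind the carrier; a bystander. Origin under its centre
- tomato: tomato, 65 mm across and 66 mm high, in front; a bystander. Origin under its centre
- lemon: lemon, 78x55x56 mm, in front of the carrier; a bystander. Origin under its centre
There are look-alikes about, which are no part of the job. Leave any purple look-alike of the part that bears egg2_mid alone.

How it is judged:
By the outcome, as a careful person would: the job done as asked, in the order asked, and still so for the second after the job is handed in, with the robot touching nothing.
Of egg1, egg2, egg3, egg4 only 2 to 4 are there at a start; the rules pass over those that are not, and their reading is None.
At some moment in a run one of pliers may be knocked a few centimetres aside while the robot is not near it.
It also fails if it takes over 200 s, if anything falls off the work surface, if the arm or the gripper's body presses on something with over 40 N, if the wrist force passes 120 N, or if a joint passes its speed limit or range.

## Working session

There is one attempt and no reset: what is moved stays moved. The work goes in short steps, Python scripts to look and compute and a shell command to move; the robot and the scene stay as the last step left them, time stands still between calls to the robot, and variables do not carry over. Pictures are saved under pics/ and viewed, at most 14 in all, crops included, and the job is handed in when it is done.

```bash
ls; mkdir -p pics; python3 - <<'E'
from workcell import bot
import cv2
print(bot.get_obs())
for n in ("scene","top"):
    f=bot.grab_frame(n); cv2.imwrite(f"pics/{n}0.png",f["frame"][:,:,::-1]); print(n,f["mtx"].tolist(),f["D"],f["R"].tolist(),f["t"])
E
```

```text
pics
{'t': 0.0, 'qpos': array([ 1.16522692,  0.57657869,  0.0248499 ,  1.43791066, -0.01502848,
        1.12902238, -0.0565154 ]), 'dq': array([ 1.76013448e-04, -1.59431420e-03,  1.04642689e-03,  6.81810125e-05,
       -8.78360966e-04,  7.70023404e-04,  5.96248130e-04]), 'joint_efforts': array([-9.29229245e-04, -7.65770030e+01,  2.25000434e+00, -2.85980505e+01,
        1.52134319e-02,  1.24819452e-02,  6.79292270e-06]), 'position': array([ 0.21331228, -0.63986841,  0.2033106 ]), 'eef_rot': array([ 9.87085449e-01,  1.60192271e-01, -1.73256263e-04, -8.49810920e-04]), 'contact_force': array([-0.64021603, -0.35054655, -0.8536312 ]), 'torque': array([-0.01618721, -0.00791008,  0.00570414]), 'finger_force': 0.0, 'gripper_width': 0.08552567482820556}
scene [[387.1063462058117, 0.0, 317.11676568308155], [0.0, 387.1063462058117, 194.99117781059306], [0.0, 0.0, 1.0]] [-0.00962197  0.          0.          0.          0.        ] [[-0.9150023564566436, 0.40339335566538376, 0.006669953808738725], [0.3404067548244138, 0.780794825254432, -0.5239109486599919], [-0.21655006106833793, -0.4771092552664665, -0.8517469281367421]] [ 0.46796046 -0.18850425  1.42672165]
top [[456.52848443789475, 0.0, 327.08964104723935], [0.0, 456.52848443789475, 204.55559393649176], [0.0, 0.0, 1.0]] [-0.08539145  0.          0.          0.          0.        ] [[-0.0035990806804035115, -0.9959855788215184, -0.0894414523463287], [-0.9859638092345996, 0.018464158320332092, -0.16593505276800163], [0.16692038071444043, 0.0875888214162421, -0.9820721892330829]] [0.08426992 0.55673422 1.475905  ]
```

View pics/scene0.png

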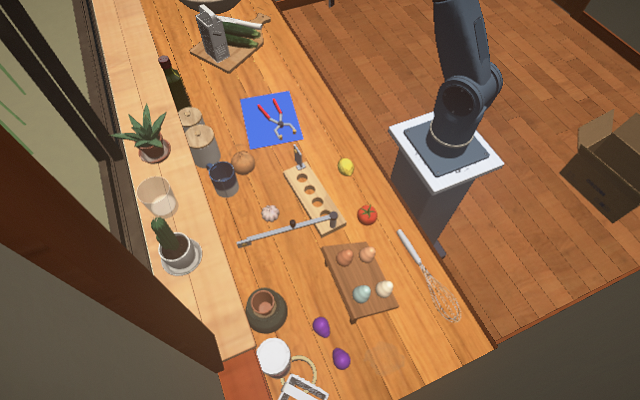

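View pics/top0.png

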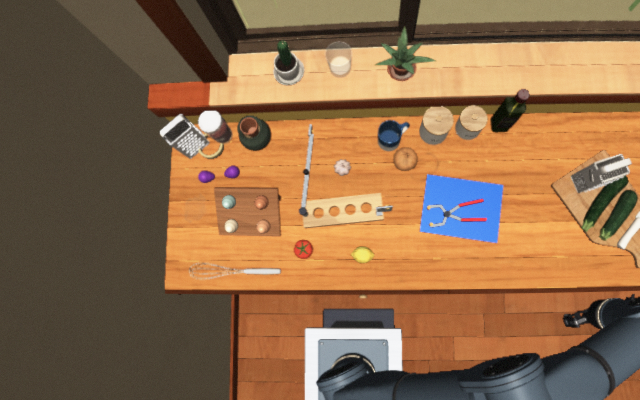

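```bash
python3 - <<'E'
import cv2
im=cv2.imread("pics/top0.png")
a=cv2.resize(im[175:245,205:285],None,fx=7,fy=7,interpolation=cv2.INTER_CUBIC)
cv2.imwrite("pics/rack.png",a)
a=cv2.resize(im[120:250,295:505],None,fx=3.8,fy=3.8,interpolation=cv2.INTER_CUBIC)
cv2.imwrite("pics/car.png",a)
E
```

```text
(no output)
```

View pics/rack.png

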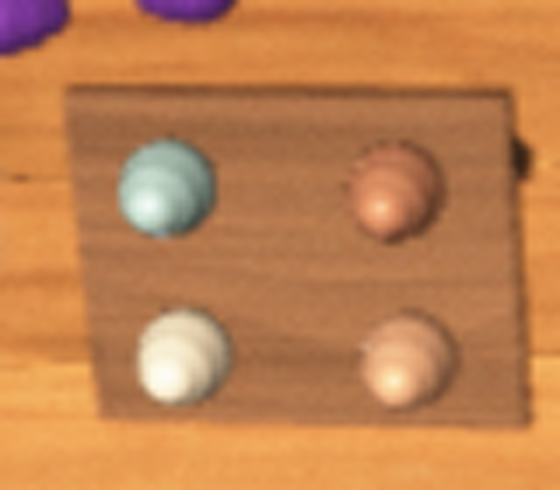

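View pics/car.png

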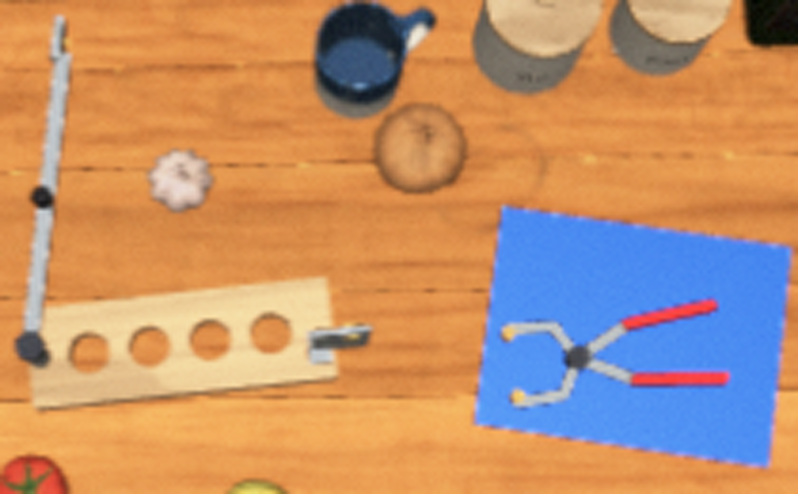

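```bash
cat > h.py <<'E'
from workcell import bot
import numpy as np, cv2
from scipy.spatial.transform import Rotation as Ro
def ray(f,uv):
    p=cv2.undistortPoints(np.array([[uv]],float),f["mtx"],np.array(f["D"]))[0,0]
    R=np.array(f["R"]);c=-R.T@np.array(f["t"]); return c,R.T@np.array([p[0],p[1],1])
def atz(f,uv,z):
    c,d=ray(f,uv); return c+d*(z-c[2])/d[2]
def tri(*prs):
    A=0;b=0
    for f,uv in prs:
        c,d=ray(f,uv); d=d/np.linalg.norm(d); P=np.eye(3)-np.outer(d,d); A=A+P;b=b+P@c
    return np.linalg.solve(A,b)
def proj(f,X):
    return cv2.projectPoints(np.array(X,float).reshape(-1,3),cv2.Rodrigues(np.array(f["R"]))[0],np.array(f["t"]),f["mtx"],np.array(f["D"]))[0][:,0]
def snap(n,name=None,box=None,s=1):
    f=bot.grab_frame(n); im=f["frame"][:,:,::-1]
    if box: im=im[box[1]:box[3],box[0]:box[2]]
    if name: cv2.imwrite("pics/"+name,cv2.resize(im,None,fx=s,fy=s,interpolation=cv2.INTER_CUBIC))
    return f
def go(X,z=None,q=None,n=None):
    "tool-frame offset to reach TCP X, and rotvec to q"
    o=bot.get_obs();R=Ro.from_quat(o["eef_rot"]);d=R.inv().apply(np.array(X)-o["position"])
    print("pos",o["position"].round(4),"tool off/25mm",(d/.025).round(2), end=" ")
    if q is not None: print("dr/.12",((R.inv()*q).as_rotvec()/.12).round(2),end="")
    print()
E
python3 - <<'E'
from h import *
s=bot.grab_frame("scene");t=bot.grab_frame("top")
for n,a,b in (("dark3",(261.6,202.4),(345,257)),("lb1",(263.3,226.4),(367,255)),("bg4",(228.9,202.1),(362,293)),("cream2",(231.3,226),(385,288))):
    print(n,tri((t,a),(s,b)).round(4))
c=lambda u,v:(u/3.8+295,v/3.8+120)
S=np.array([atz(t,c(*p),.035) for p in((89,352),(150,346),(210,340),(270,333))]);print(S.round(4))
k=np.array([81,27,-27,-81])/1e3
yd=((S*k[:,None]).sum(0)/(k@k));print("yaxis",yd, "yaw",np.arctan2(-yd[0],yd[1]),"centre",S.mean(0))
print("pivot",atz(t,c(31,347),.1),"knob",atz(t,c(41,197),.134),"tab",atz(t,c(58,38),.11))
for n,p,z in(("anvil",(509,334),.02),("anvil",(517,397),.02),("hand",(716,306),.02),("hand",(727,379),.02),("piv",(577,357),.02)): print(n,atz(t,c(*p),z).round(4))
E
```

```text
dark3 [0.5576 0.2897 0.1053]
lb1 [0.4843 0.2935 0.0581]
bg4 [0.5608 0.3998 0.1059]
cream2 [0.4862 0.4025 0.0637]
[[ 0.5332  0.1089  0.035 ]
 [ 0.5376  0.0546  0.035 ]
 [ 0.5421  0.0014  0.035 ]
 [ 0.5474 -0.0516  0.035 ]]
yaxis [-0.0869702   0.98993092  0.        ] yaw 0.08762982375884815 centre [0.54004986 0.02833105 0.035     ]
pivot [0.52844808 0.1515926  0.1       ] knob [0.65126118 0.13890194 0.134     ] tab [0.79968093 0.12795068 0.11      ]
anvil [ 0.545  -0.2621  0.02  ]
anvil [ 0.489  -0.2668  0.02  ]
hand [ 0.5666 -0.4444  0.02  ]
hand [ 0.5017 -0.4502  0.02  ]
piv [ 0.5235 -0.3206  0.02  ]
```

```bash
python3 -m crank '[{"offset":[0,0,-1],"dr":[0,0,1]},{"offset":[0,0,-1],"dr":[0,0,1]},{"offset":[0,0,-1],"dr":[0,0,1]},{"offset":[1,-1,-0.5],"dr":[0,0,0]},{"offset":[1,-1,0],"dr":[0,0,0]},{"offset":[1,-1,0],"dr":[0,0,0]},{"offset":[1,-1,0],"dr":[0,0,0]},{"offset":[1,-1,0],"dr":[0,0,0]},{"offset":[1,-1,0],"dr":[0,0,0]},{"offset":[1,-1,0],"dr":[0,0,0]},{"offset":[1,-1,0],"dr":[0,0,0]},{"offset":[1,-1,0],"dr":[0,0,0]},{"offset":[1,-1,0],"dr":[0,0,0]},{"offset":[1,-1,0],"dr":[0,0,0]},{"offset":[0,-1,0],"dr":[0,0,0]},{"offset":[0,-1,0],"dr":[0,0,0]},{"offset":[0,-1,0],"dr":[0,0,0]},{"offset":[0,-1,0],"dr":[0,0,0]},{"offset":[0,-1,0],"dr":[0,0,0]},{"offset":[0,-1,0],"dr":[0,0,0]}]' 1; python3 -m crank '[{"offset":[0,-1,0],"dr":[0,0,0]},{"offset":[0,-1,0],"dr":[0,0,0]},{"offset":[0,-1,0],"dr":[0,0,0]},{"offset":[0,-1,0],"dr":[0,0,0]},{"offset":[0,-1,0],"dr":[0,0,0]},{"offset":[0,-1,0],"dr":[0,0,0]},{"offset":[0,-1,0],"dr":[0,0,0]},{"offset":[0,-1,0],"dr":[0,0,0]},{"offset":[0,-1,0],"dr":[0,0,0]},{"offset":[0,-1,0],"dr":[0,0,0]},{"offset":[0,-1,0],"dr":[0,0,0]},{"offset":[0,-1,0],"dr":[0,0,0]},{"offset":[0,-1,0],"dr":[0,0,0]},{"offset":[0,-1,0],"dr":[0,0,0]},{"offset":[0,-1,0],"dr":[0,0,0]},{"offset":[0,-1,0],"dr":[0,0,0]},{"offset":[0,0,0],"dr":[0,1,0]},{"offset":[0,0,0],"dr":[0,1,0]},{"offset":[0,0,0],"dr":[0,1,0]},{"offset":[0,0,0],"dr":[0,0,0]}]'; python3 -c "
from h import *
o=bot.get_obs();print(o['qpos'].round(2),Ro.from_quat(o['eef_rot']).as_matrix().round(3))
f=snap('wrist','w1.png');print(proj(f,[[.5576,.2897,.1053],[.4843,.2935,.0581],[.5608,.3998,.1059],[.4862,.4025,.0637]]))"
```

```text
t: 1.87
position: [0.5043, -0.2249, 0.2916]
eef_rot: [1.0, -0.019, -0.0, -0.0]
contact_force: [0.9, -0.9, 0.8]
gripper_width: 0.0855
finger_force: 0.0
t: 3.53
position: [0.5136, 0.1727, 0.2886]
eef_rot: [0.984, -0.017, 0.179, 0.005]
contact_force: [-0.5, 0.2, -0.2]
gripper_width: 0.0855
finger_force: 0.0
[-0.45  0.13 -0.12  1.97  0.32  0.77 -2.37] [[ 0.935 -0.034  0.352]
 [-0.031 -0.999 -0.015]
 [ 0.352  0.003 -0.936]]
[[220.36801782 196.99298094]
 [229.28710394 255.88013501]
 [126.25719699 197.37547452]
 [143.34484759 257.95131751]]
```

View pics/w1.png

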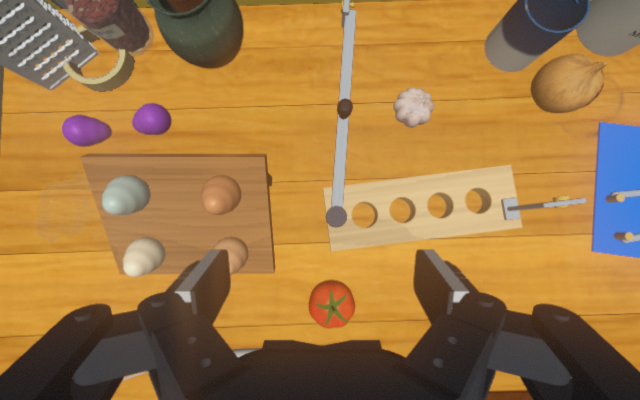

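```bash
cat >> h.py <<'E'
def pick(M,yaw=-.03,d=.0115):
    e=np.array([-.5*np.cos(yaw),-.5*np.sin(yaw),.866]); z=Ro.from_quat(bot.get_obs()["eef_rot"]).as_matrix()[:,2]
    T=np.array(M)-.0065*e+d*z; print("T",T.round(4)); go(T)
E
python3 - <<'E'
from h import *
pick([.5576,.2897,.1053])
f=bot.grab_frame('wrist')
for p in((364,215),(402,210),(440,205),(478,201)): print(atz(f,p,.035).round(4))
E
```

```text
T [0.5649 0.2894 0.0889]
pos [0.5158 0.1731 0.2903] tool off/25mm [-1.13 -4.74  8.16] 
[0.5347 0.1102 0.035 ]
[0.5399 0.0559 0.035 ]
[0.5452 0.0016 0.035 ]
[ 0.549  -0.0525  0.035 ]
```

```bash
python3 -m crank '[{"offset":[-0.23,-0.95,0.5],"dr":[0,0,0]},{"offset":[-0.23,-0.95,0.5],"dr":[0,0,0]},{"offset":[-0.23,-0.95,0.5],"dr":[0,0,0]},{"offset":[-0.23,-0.95,0.5],"dr":[0,0,0]},{"offset":[-0.23,-0.95,0.5],"dr":[0,0,0]},{"offset":[0,0,0],"dr":[0,0,0]}]' 1; python3 -c "
from h import *
pick([.5576,.2897,.1053]);f=snap('wrist','w2.png')"
```

```text
t: 4.13
position: [0.5192, 0.2976, 0.2206]
eef_rot: [0.984, -0.017, 0.177, 0.003]
contact_force: [-0.5, -0.5, -0.1]
gripper_width: 0.0852
finger_force: 0.0
T [0.5649 0.2895 0.0889]
pos [0.5192 0.2976 0.2206] tool off/25mm [-0.12  0.27  5.58]
```

View pics/w2.png

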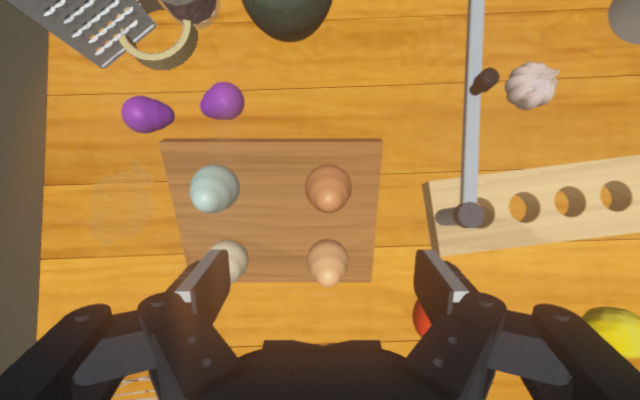

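```bash
python3 -m crank '[{"offset":[-0.12,0.27,0.7],"dr":[0,0,0]},{"offset":[0,0,0.8],"dr":[0,0,0]},{"offset":[0,0,0.8],"dr":[0,0,0]},{"offset":[0,0,0.7],"dr":[0,0,0]},{"offset":[0,0,0.7],"dr":[0,0,0]},{"offset":[0,0,0.6],"dr":[0,0,0]},{"offset":[0,0,0.6],"dr":[0,0,0]},{"offset":[0,0,0.4],"dr":[0,0,0]},{"offset":[0,0,0.2],"dr":[0,0,0]},{"offset":[0,0,0],"dr":[0,0,0]}]' 1; python3 -c "
from h import *
pick([.5576,.2897,.1053])"
```

```text
t: 5.02
position: [0.5655, 0.2831, 0.0927]
eef_rot: [0.984, -0.019, 0.179, 0.004]
contact_force: [0.0, -0.7, 0.9]
gripper_width: 0.0853
finger_force: 0.0
T [0.5649 0.2894 0.0889]
pos [0.5655 0.2831 0.0927] tool off/25mm [-0.09 -0.25  0.13]
```

```bash
python3 -m crank '[{"offset":[0,-0.25,0.1],"dr":[0,0,0]},{"offset":[0,0,0],"dr":[0,0,0]}]' 1;  python3 -m crank '[{"offset":[0,0,0],"dr":[0,0,0]},{"offset":[0,0,0],"dr":[0,0,0]},{"offset":[0,0,0],"dr":[0,0,0]},{"offset":[0,0,0],"dr":[0,0,0]},{"offset":[0,0,0],"dr":[0,0,0]},{"offset":[0,0,0],"dr":[0,0,0]}]' 0.3; python3 -c "
from h import *
pick([.5576,.2897,.1053])"
```

```text
t: 5.18
position: [0.5663, 0.2918, 0.0916]
eef_rot: [0.984, -0.019, 0.179, 0.002]
contact_force: [0.3, 1.0, -0.1]
gripper_width: 0.0854
finger_force: 0.0
t: 5.68
position: [0.5661, 0.2905, 0.0917]
eef_rot: [0.984, -0.019, 0.179, 0.003]
contact_force: [-3.0, 0.3, 4.3]
gripper_width: 0.0326
finger_force: 57.8
T [0.5649 0.2895 0.0889]
pos [0.5661 0.2905 0.0917] tool off/25mm [-0.08  0.05  0.09]
```

```bash
python3 -c "
from h import *
f=snap('wrist','w3.png',(150,60,490,400),1.7)"
```

```text
(no output)
```

View pics/w3.png

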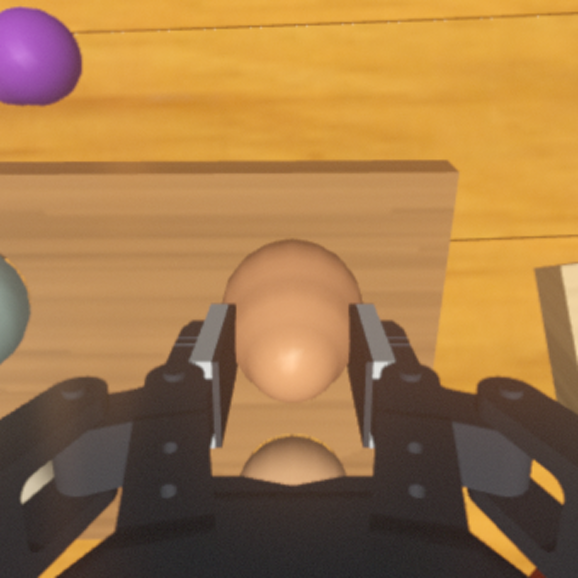

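```bash
python3 -c "
from h import *
f=bot.grab_frame('wrist');o=bot.get_obs();R=Ro.from_quat(o['eef_rot']).as_matrix();p=o['position']
M=np.array([.5576,.2897,.1053]);e=np.array([-.5,.015,.866])
pts=[p,p-.019*R[:,2],p-.008*R[:,2]+.0163*R[:,1],p-.008*R[:,2]-.0163*R[:,1],M,M+.0295*e,M-.0295*e]
print((proj(f,pts)-[150,60])*1.7)
print('cam in tool',R.T@(-np.array(f['R']).T@f['t']-p),R.T@np.array(f['R']).T)
"
```

```text
[[288.33787975 295.16242088]
 [288.02937244 317.80991299]
 [337.26635182 304.12441587]
 [239.15375206 304.13000061]
 [291.67857444 322.50125071]
 [292.12967472 384.7035562 ]
 [291.35179777 277.46198757]]
cam in tool [ 0.06778036  0.00095113 -0.17030841] [[ 3.44923568e-04 -9.63074243e-01 -2.69235741e-01]
 [ 9.99999530e-01  8.81429254e-05  9.65827287e-04]
 [-9.06432157e-04 -2.69235947e-01  9.63073820e-01]]
```

```bash
python3 -c "
from h import *
f=bot.grab_frame('wrist');s=bot.grab_frame('scene');t=bot.grab_frame('top')
o=bot.get_obs();R=Ro.from_quat(o['eef_rot']).as_matrix();p=o['position']
Rc=R.T@np.array(f['R']).T; pc=R.T@(-np.array(f['R']).T@f['t']-p)
def cam(pos,q):
    R=Ro.from_quat(q).as_matrix(); W=(R@Rc).T; return dict(f,R=W,t=-W@(np.array(pos)+R@pc))
a=cam([.5158,.1731,.2903],[.984,-.017,.179,.005]);b=cam([.5192,.2976,.2206],[.984,-.017,.177,.003])
A=(a,(221,195));B=(b,(328,188));C=(f,(322.4,248.8));T=(t,(261.6,202.4));S=(s,(345,257))
for n,l in dict(AB=[A,B],ABC=[A,B,C],TA=[T,A],TB=[T,B],TC=[T,C],SB=[S,B],SC=[S,C],all=[A,B,C,T,S]).items(): print(n,tri(*l).round(4))
print(o['gripper_width'],o['finger_force'])
"
```

```text
AB [0.5612 0.2888 0.108 ]
ABC [0.56   0.2886 0.1114]
TA [0.5622 0.2912 0.0974]
TB [0.5603 0.2887 0.1031]
TC [0.5587 0.2886 0.1064]
SB [0.5583 0.2907 0.1098]
SC [0.5566 0.2899 0.1039]
all [0.5592 0.2893 0.1074]
0.03257322094944447 57.752854228019714
```

```bash
python3 -c "
from h import *
f=bot.grab_frame('wrist');print(f['mtx'][0])
o=bot.get_obs();R=Ro.from_quat(o['eef_rot']).as_matrix();p=o['position']
M=np.array([.559,.289,.106]);e=np.array([-.5,.015,.866])
for n,X in dict(M=M,W=M-.0065*e,TCP=p,tip8=p-.008*R[:,2]+.011*R[:,0]).items(): print(n,(np.array(f['R'])@X+f['t']).round(4))
"
```

```text
[308.91486477   0.         321.52413927]
M [0.0007 0.0252 0.1674]
W [0.0006 0.0224 0.1733]
TCP [-0.0011  0.0194  0.1823]
tip8 [-0.0011  0.011   0.1716]
```

```bash
python3 -m crank '[{"offset":[0,0,0],"dr":[0,0,0]},{"offset":[0,0,0],"dr":[0,0,0]},{"offset":[0,0,0],"dr":[0,0,0]},{"offset":[0,0,0],"dr":[0,0,0]},{"offset":[0,0,0.3],"dr":[0,0,0]},{"offset":[0,0,0],"dr":[0,0,0]}]' 0.85;python3 -m crank '[{"offset":[0,0,0.2],"dr":[0,0,0]},{"offset":[0,0,0],"dr":[0,0,0]}]';python3 -m crank '[{"offset":[0,0,0.2],"dr":[0,0,0]},{"offset":[0,0,0],"dr":[0,0,0]}]'
```

```text
t: 6.48
position: [0.5686, 0.2897, 0.0829]
eef_rot: [0.984, -0.019, 0.179, 0.004]
contact_force: [0.3, 0.7, -0.5]
gripper_width: 0.0724
finger_force: 0.0
t: 6.65
position: [0.5702, 0.2897, 0.0783]
eef_rot: [0.984, -0.019, 0.179, 0.004]
contact_force: [0.2, -0.1, -0.4]
gripper_width: 0.0724
finger_force: 0.0
t: 6.82
position: [0.572, 0.2897, 0.0738]
eef_rot: [0.984, -0.019, 0.179, 0.004]
contact_force: [-0.1, 0.4, 0.6]
gripper_width: 0.0724
finger_force: 0.0
```

```bash
python3 -m crank '[{"offset":[0,0,0],"dr":[0,0,0]},{"offset":[0,0,0],"dr":[0,0,0]},{"offset":[0,0,0],"dr":[0,0,0]},{"offset":[0,0,0],"dr":[0,0,0]},{"offset":[0,0,0],"dr":[0,0,0]}]' 0.4;python3 -c "
from h import *
f=snap('wrist','w4.png',(150,60,490,400),1.7)"
```

```text
t: 7.23
position: [0.5721, 0.2903, 0.075]
eef_rot: [0.984, -0.019, 0.179, 0.003]
contact_force: [-1.8, 1.3, 3.1]
gripper_width: 0.0425
finger_force: 60.4
```

View pics/w4.png

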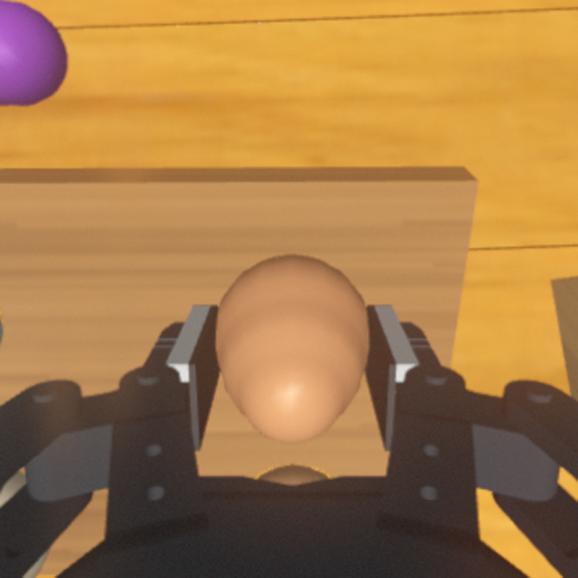

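```bash
python3 -m crank '[{"offset":[0,0,0],"dr":[0,0,0]},{"offset":[0,0,0],"dr":[0,0,0]},{"offset":[0,0,0.2],"dr":[0,0,0]},{"offset":[0,0,0],"dr":[0,0,0]}]' 0.75;python3 -m crank '[{"offset":[0,0,0.12],"dr":[0,0,0]},{"offset":[0,0,0],"dr":[0,0,0]}]';python3 -m crank '[{"offset":[0,0,0.12],"dr":[0,0,0]},{"offset":[0,0,0],"dr":[0,0,0]}]';python3 -m crank '[{"offset":[0,0,0],"dr":[0,0,0]},{"offset":[0,0,0],"dr":[0,0,0]},{"offset":[0,0,0],"dr":[0,0,0]},{"offset":[0,0,0],"dr":[0,0,0]}]' 0.4
```

```text
t: 7.62
position: [0.5739, 0.2894, 0.0691]
eef_rot: [0.984, -0.019, 0.179, 0.004]
contact_force: [0.5, -0.2, 0.1]
gripper_width: 0.0642
finger_force: 0.0
t: 7.78
position: [0.5748, 0.2895, 0.0664]
eef_rot: [0.984, -0.019, 0.179, 0.004]
contact_force: [-0.5, -0.2, -0.5]
gripper_width: 0.064
finger_force: 0.0
t: 7.95
position: [0.5759, 0.2896, 0.0638]
eef_rot: [0.984, -0.019, 0.179, 0.004]
contact_force: [0.6, -0.2, -0.7]
gripper_width: 0.0642
finger_force: 0.0
t: 8.28
position: [0.576, 0.2901, 0.0645]
eef_rot: [0.984, -0.019, 0.179, 0.003]
contact_force: [-0.6, 1.0, 1.3]
gripper_width: 0.0434
finger_force: 60.7
```

```bash
python3 -m crank '[{"offset":[0,0,-0.3],"dr":[0,0,0]},{"offset":[0,0,-0.5],"dr":[0,0,0]},{"offset":[0,0,-0.7],"dr":[0,0,0]},{"offset":[0,0,-1],"dr":[0,0,0]},{"offset":[0,0,-1],"dr":[0,0,0]},{"offset":[0,0,-1],"dr":[0,0,0]},{"offset":[0,0,-1],"dr":[0,0,0]},{"offset":[0,0,0],"dr":[0,0,0]}]';python3 -c "
from h import *
f=snap('wrist','w5.png',(150,60,490,400),1.7)"
```

```text
t: 8.95
position: [0.5275, 0.2929, 0.198]
eef_rot: [0.983, -0.019, 0.181, 0.001]
contact_force: [0.1, 0.1, -0.3]
gripper_width: 0.0434
finger_force: 61.1
```

View pics/w5.png

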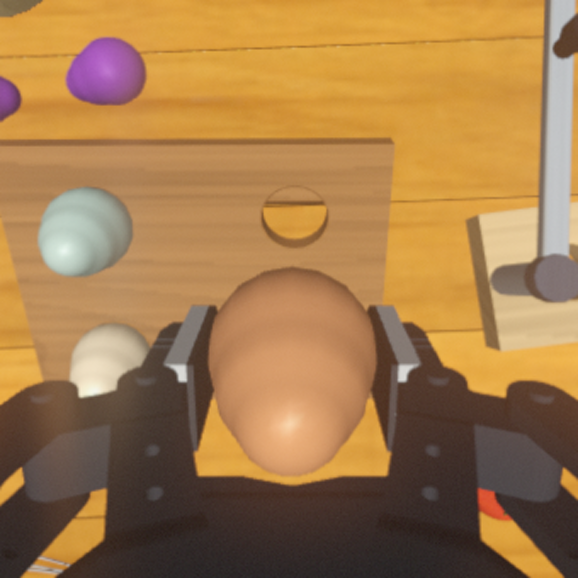

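```bash
python3 -m crank '[{"offset":[0,0,-0.5],"dr":[0,-1,0]},{"offset":[0,0,0],"dr":[0,-1,0]},{"offset":[0,0,0],"dr":[0,-1,0]},{"offset":[0,0,0],"dr":[0,0,-1]},{"offset":[0,0,0],"dr":[0,0,-1]},{"offset":[0,0,0],"dr":[0,0,-1]},{"offset":[0,0,0],"dr":[0,0,-1]},{"offset":[0,0,0],"dr":[0,0,-1]},{"offset":[0,0,0],"dr":[0,0,-1]},{"offset":[0,0,0],"dr":[0,0,-1]},{"offset":[0,0,0],"dr":[0,0,-1]},{"offset":[0,0,0],"dr":[0,0,-1]},{"offset":[0,0,0],"dr":[0,0,-1]},{"offset":[0,0,0],"dr":[0,0,-1]},{"offset":[0,0,0],"dr":[0,0,-1]},{"offset":[0,0,0],"dr":[0,0,-1]},{"offset":[0,0,0],"dr":[0,0,-1]},{"offset":[0,0,0],"dr":[0,-0.7,0]},{"offset":[0,0,0],"dr":[0,-0.7,0]}]'
cat >> h.py <<'E'
cups=dict(zip((1,2,3,4),([.534,.1095],[.5388,.0552],[.5436,.0015],[.5482,-.052])))
yawc=.088
def place(k,lean,h=0,d=.0384):
    "tool x along carrier +y; handle leaning lean rad to +y"
    q=Ro.from_euler('z',yawc)*Ro.from_euler('x',-lean)*Ro.from_matrix(np.array([[0,1,0],[1,0,0],[0,0,-1.]]))
    z=q.as_matrix()[:,2]; X=np.array([*cups[k],.048+h])+d*z; print("X",X.round(4)); go(X,q=q); return q
E
python3 -c "
from h import *
place(4,.164,.06);print(bot.get_obs()['qpos'].round(2))"
```

```text
t: 10.58
position: [0.525, 0.2877, 0.2038]
eef_rot: [0.681, 0.727, -0.058, 0.065]
contact_force: [0.1, 1.4, -1.1]
gripper_width: 0.0432
finger_force: 61.2
X [ 0.5488 -0.0582  0.0701]
pos [0.525  0.2877 0.2038] tool off/25mm [-12.73   0.02   7.67] dr/.12 [ 0.    0.09 -0.19]
[-0.35  0.55 -0.52  1.56  0.42  1.24 -0.93]
```

```bash
python3 -m crank '[{"offset":[-0.9,0,0],"dr":[0,0.1,-0.2]},{"offset":[-1,0,0],"dr":[0,0,0]},{"offset":[-1,0,0],"dr":[0,0,0]},{"offset":[-1,0,0.2],"dr":[0,0,0]},{"offset":[-1,0,0.2],"dr":[0,0,0]},{"offset":[-1,0,0.2],"dr":[0,0,0]},{"offset":[-1,0,0.2],"dr":[0,0,0]},{"offset":[-1,0,0.2],"dr":[0,0,0]},{"offset":[-1,0,0.5],"dr":[0,0,0]},{"offset":[-1,0,1],"dr":[0,0,0]},{"offset":[-1,0,1],"dr":[0,0,0]},{"offset":[-1,0,1],"dr":[0,0,0]},{"offset":[-0.5,0,1],"dr":[0,0,0]},{"offset":[0,0,1],"dr":[0,0,0]},{"offset":[0,0,0.7],"dr":[0,0,0]},{"offset":[0,0,0],"dr":[0,0,0]},{"offset":[0,0,0],"dr":[0,0,0]}]';python3 -c "
from h import *
place(4,.164,.0);f=snap('wrist','w6.png')"
```

```text
t: 12.0
position: [0.5534, -0.0416, 0.0743]
eef_rot: [0.671, 0.737, -0.054, 0.057]
contact_force: [1.6, -0.0, 0.5]
gripper_width: 0.0435
finger_force: 61.3
X [ 0.5488 -0.0582  0.0101]
pos [ 0.5534 -0.0416  0.0743] tool off/25mm [-0.24 -0.24  2.64] dr/.12 [-0.01 -0.06  0.05]
```

View pics/w6.png

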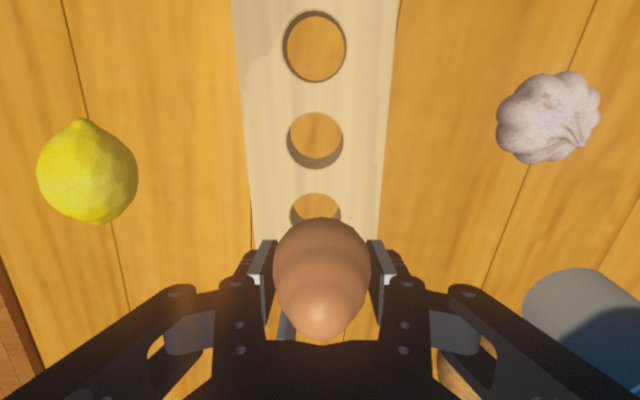

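```bash
python3 -c "
from h import *
f=bot.grab_frame('wrist')
for p in((314,46),(315,139)): print(atz(f,p,.035).round(4))
for k in cups: print(k,proj(f,[*cups[k],.035]).round(1))"
```

```text
[0.5399 0.0574 0.035 ]
[0.5451 0.0043 0.035 ]
1 [[310.9 -73.2]]
2 [[311.7  50.1]]
3 [[312.4 143. ]]
4 [[312.7 216.5]]
```

```bash
sed -i 's/^cups=.*/cups=dict(zip((1,2,3,4),([.535,.111],[.5398,.0567],[.5446,.003],[.5492,-.0505])))/' h.py; python3 -m crank '[{"offset":[-0.18,-0.2,0.4],"dr":[0,0,0]},{"offset":[0,0,0.6],"dr":[0,0,0]},{"offset":[0,0,0.6],"dr":[0,0,0]},{"offset":[0,0,0.4],"dr":[0,0,0]},{"offset":[0,0,0.2],"dr":[0,0,0]},{"offset":[0,0,0.1],"dr":[0,0,0]},{"offset":[0,0,0],"dr":[0,0,0]},{"offset":[0,0,0],"dr":[0,0,0]}]';python3 -c "
from h import *
place(4,.164,.0)"
```

```text
t: 12.77
position: [0.5512, -0.0549, 0.0198]
eef_rot: [0.671, 0.737, -0.052, 0.058]
contact_force: [0.3, 0.3, -0.7]
gripper_width: 0.0437
finger_force: 61.3
X [ 0.5498 -0.0567  0.0101]
pos [ 0.5512 -0.0549  0.0198] tool off/25mm [-0.01 -0.06  0.39] dr/.12 [ 0.02 -0.06  0.05]
```

Lower slowly to contact.

```bash
python3 -m crank '[{"offset":[0,-0.06,0.2],"dr":[0,0,0]},{"offset":[0,0,0.1],"dr":[0,0,0]},{"offset":[0,0,0],"dr":[0,0,0]},{"offset":[0,0,0],"dr":[0,0,0]}]';python3 -m crank '[{"offset":[0,0,0.1],"dr":[0,0,0]},{"offset":[0,0,0],"dr":[0,0,0]},{"offset":[0,0,0],"dr":[0,0,0]}]'
```

```text
t: 13.1
position: [0.5492, -0.0566, 0.0117]
eef_rot: [0.671, 0.737, -0.053, 0.058]
contact_force: [-0.5, -0.5, -0.7]
gripper_width: 0.0435
finger_force: 61.3
t: 13.35
position: [0.5496, -0.057, 0.0093]
eef_rot: [0.671, 0.737, -0.053, 0.058]
contact_force: [0.8, -1.3, -0.7]
gripper_width: 0.0432
finger_force: 61.4
```

```bash
python3 -m crank '[{"offset":[0,0,0.1],"dr":[0,0,0]},{"offset":[0,0,0],"dr":[0,0,0]},{"offset":[0,0,0],"dr":[0,0,0]}]';python3 -m crank '[{"offset":[0,0,0.1],"dr":[0,0,0]},{"offset":[0,0,0],"dr":[0,0,0]},{"offset":[0,0,0],"dr":[0,0,0]}]'; python3 -c "
from h import *
f=snap('wrist')
s=bot.grab_frame('scene')
a=cv2.resize(s['frame'][140:240,270:370,::-1],None,fx=4,fy=4,interpolation=2)
b=f['frame'][:,120:520,::-1]
cv2.imwrite('pics/p1.png',np.hstack([a,b]))"
```

```text
t: 13.6
position: [0.55, -0.0577, 0.0077]
eef_rot: [0.671, 0.737, -0.052, 0.059]
contact_force: [-1.4, -1.3, 11.0]
gripper_width: 0.0433
finger_force: 63.0
t: 13.85
position: [0.5502, -0.0578, 0.0074]
eef_rot: [0.671, 0.737, -0.052, 0.06]
contact_force: [-9.9, 2.0, 39.9]
gripper_width: 0.0436
finger_force: 71.0
```

View pics/p1.png

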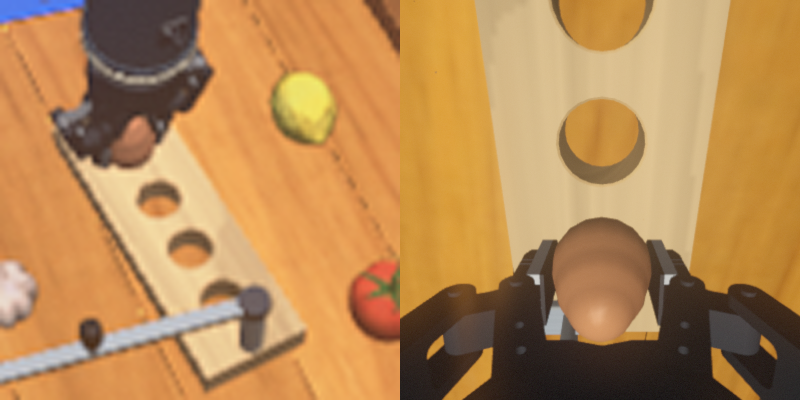

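```bash
sed -i 's/d=.0384/d=.0407/' h.py; python3 -m crank '[{"offset":[0,0,-0.12],"dr":[0,0,0]},{"offset":[0,0,0],"dr":[0,0,0]}]';python3 -m crank '[{"offset":[0,0,0],"dr":[0,0,0]},{"offset":[0,0,0],"dr":[0,0,0]},{"offset":[0,0,0],"dr":[0,0,0]},{"offset":[0,0,0],"dr":[0,0,0]},{"offset":[0,0,-0.4],"dr":[0,0,0]},{"offset":[0,0,-0.6],"dr":[0,0,0]},{"offset":[0,0,-0.8],"dr":[0,0,0]},{"offset":[0,0,-1],"dr":[0,0,0]},{"offset":[0,0,-1],"dr":[0,0,0]},{"offset":[0,0,-1],"dr":[0,0,0]},{"offset":[0,0,-1],"dr":[0,0,0]},{"offset":[0,0,-1],"dr":[0,0,0]},{"offset":[0,0,-1],"dr":[0,0,0]},{"offset":[0,0,0],"dr":[0,0,0]}]' 0.75; python3 - <<'E'
from h import *
from scipy import ndimage
f=bot.grab_frame('wrist');h=cv2.cvtColor(f['frame'],cv2.COLOR_RGB2HSV)
m=((h[...,0]<12)&(h[...,1]>90)&(h[...,1]<190)&(h[...,2]>60)).astype('uint8')
n,l,s,c=cv2.connectedComponentsWithStats(m)
for i in range(1,n):
    if s[i,4]>300: print(s[i],c[i].round(1))
c4=cups[4]
print("exp mid",proj(f,[*c4,.0545]),"top",proj(f,[*c4,.084]))
E
```

```text
t: 14.12
position: [0.5499, -0.0574, 0.0084]
eef_rot: [0.671, 0.737, -0.052, 0.059]
contact_force: [0.5, -0.5, 6.0]
gripper_width: 0.0435
finger_force: 61.8
t: 15.28
position: [0.5484, -0.0249, 0.2051]
eef_rot: [0.671, 0.738, -0.05, 0.06]
contact_force: [1.3, -0.1, -0.7]
gripper_width: 0.0642
finger_force: 0.0
[230 244  26  36 484] [244.9 263.4]
[ 154  252   80   81 1291] [196.5 296.9]
[388 256  26  38 520] [398.9 273.6]
exp mid [[319.62746867 181.25940433]] top [[319.67447966 192.09354304]]
```

```bash
python3 -m crank '[{"offset":[0,0,-0.3],"dr":[0,0.7,0]},{"offset":[0,0,-0.3],"dr":[0,0.7,0]},{"offset":[1,0,0],"dr":[0,0,0]},{"offset":[1,0,0],"dr":[0,0,0]},{"offset":[1,0,0],"dr":[0,0,0]},{"offset":[1,0,0],"dr":[0,0,0]},{"offset":[1,0,0],"dr":[0,0,0]},{"offset":[1,0,0],"dr":[0,0,0]},{"offset":[1,0,0],"dr":[0,0,0]},{"offset":[1,0,0],"dr":[0,0,0]},{"offset":[1,0,0],"dr":[0,0,0]},{"offset":[1,0,0],"dr":[0,0,0]},{"offset":[1,0,0],"dr":[0,0,0]},{"offset":[1,0,0],"dr":[0,0,0]},{"offset":[1,0,0],"dr":[0,0,0]},{"offset":[1,0,0],"dr":[0,0,0]},{"offset":[1,0,0],"dr":[0,0,0]},{"offset":[0.5,0,0],"dr":[0,0,0]}]' 1; python3 -m crank '[{"offset":[0,0,0],"dr":[0,0,1]},{"offset":[0,0,0],"dr":[0,0,1]},{"offset":[0,0,0],"dr":[0,0,1]},{"offset":[0,0,0],"dr":[0,0,1]},{"offset":[0,0,0],"dr":[0,0,1]},{"offset":[0,0,0],"dr":[0,0,1]},{"offset":[0,0,0],"dr":[0,0,1]},{"offset":[0,0,0],"dr":[0,0,1]},{"offset":[0,0,0],"dr":[0,0,1]},{"offset":[0,0,0],"dr":[0,0,1]},{"offset":[0,0,0],"dr":[0,0,1]},{"offset":[0,0,0],"dr":[0,0,1]},{"offset":[0,0,0],"dr":[0,0,1]},{"offset":[0,0,0],"dr":[0,0,1]},{"offset":[0,0,0],"dr":[0,1,0]},{"offset":[0,0,0],"dr":[0,1,0]},{"offset":[0,0,0],"dr":[0,1,0]},{"offset":[0,0,0],"dr":[0,0,0]}]'
sed -i 's/d=.0115/d=.0384/' h.py
python3 -c "
from h import *
pick([.562,.3998,.107]);o=bot.get_obs();print(o['qpos'].round(2),Ro.from_quat(o['eef_rot']).as_matrix().round(3))
f=bot.grab_frame('wrist');cv2.imwrite('pics/raw.png',f['frame'][:,:,::-1])
h=cv2.cvtColor(f['frame'],cv2.COLOR_RGB2HSV)
m=((h[...,0]>60)&(h[...,0]<105)&(h[...,1]>25)&(h[...,2]>90)).astype('uint8')
n,l,s,c=cv2.connectedComponentsWithStats(m)
for i in range(1,n):
    if s[i,4]>150: print(s[i],c[i].round(1))
print(proj(f,[[.562,.3998,.107]]))
"
```

```text
t: 16.83
position: [0.5081, 0.3637, 0.2183]
eef_rot: [0.672, 0.741, 0.003, -0.005]
contact_force: [-0.2, 0.3, -0.2]
gripper_width: 0.0853
finger_force: 0.0
t: 18.33
position: [0.5024, 0.3617, 0.2162]
eef_rot: [0.984, -0.004, 0.179, -0.003]
contact_force: [-1.6, 0.2, -0.4]
gripper_width: 0.0851
finger_force: 0.0
T [0.5788 0.3999 0.0654]
pos [0.5024 0.3617 0.2162] tool off/25mm [ 0.73 -1.5   6.73] 
[-0.86  0.35 -0.01  1.88  0.42  0.72 -2.74] [[ 0.936 -0.006  0.352]
 [-0.009 -1.     0.005]
 [ 0.352 -0.008 -0.936]]
[[281.07530806 169.16041263]]
```

```bash
python3 -m crank '[{"offset":[0.36,-0.75,0.5],"dr":[0,0,-0.7]},{"offset":[0.36,-0.75,0.5],"dr":[0,0,-0.6]},{"offset":[0,0,0],"dr":[0,0,0]},{"offset":[0,0,0],"dr":[0,0,0]}]'
cat >> h.py <<'E'
def blob(f,X,tol=14,box=70):
    "floodfill-like blob around projection of X by hue/sat; returns bbox"
    u=proj(f,X)[0].astype(int); im=cv2.cvtColor(f['frame'],cv2.COLOR_RGB2LAB).astype(int)
    c=im[u[1]-3:u[1]+4,u[0]-3:u[0]+4].reshape(-1,3).mean(0)
    m=(np.hypot(im[...,1]-c[1],im[...,2]-c[2])<tol).astype('uint8')
    w=np.zeros_like(m);w[max(0,u[1]-box):u[1]+box,max(0,u[0]-box):u[0]+box]=1
    n,l,s,ce=cv2.connectedComponentsWithStats(m*w); i=l[u[1],u[0]]
    print("exp",u,"lab",c.round(),"bbox",s[i],"bboxcentre",s[i,0]+s[i,2]/2,s[i,1]+s[i,3]/2)
E
python3 -c "
from h import *
M=[.562,.3998,.107]
pick(M);o=bot.get_obs();print(o['qpos'].round(2))
f=bot.grab_frame('wrist');blob(f,M,8)
for M in ([.4843,.2935,.0605],[.4862,.4025,.0637]): blob(f,M,8)
"
```

```text
t: 18.72
position: [0.5357, 0.398, 0.2007]
eef_rot: [0.982, 0.067, 0.177, 0.011]
contact_force: [0.2, -0.5, 0.1]
gripper_width: 0.0855
finger_force: 0.0
T [0.5787 0.3998 0.0654]
pos [0.5357 0.398  0.2007] tool off/25mm [-0.27 -0.09  5.67] 
[-0.84  0.44 -0.04  1.78  0.43  0.74 -2.6 ]
exp [317 201] lab [207. 120. 132.] bbox [ 294  175   49   51 1956] bboxcentre 318.5 200.5
exp [407 292] lab [180. 139. 158.] bbox [ 337  222  140  100 9030] bboxcentre 407.0 272.0
exp [303 278] lab [226. 129. 144.] bbox [ 284  252   44   52 1734] bboxcentre 306.0 278.0
```

```bash
python3 -m crank '[{"offset":[-0.27,-0.09,0.7],"dr":[0,0,0]},{"offset":[0,0,1],"dr":[0,0,0]},{"offset":[0,0,1],"dr":[0,0,0]},{"offset":[0,0,0.9],"dr":[0,0,0]},{"offset":[0,0,0.8],"dr":[0,0,0]},{"offset":[0,0,0.5],"dr":[0,0,0]},{"offset":[0,0,0.3],"dr":[0,0,0]},{"offset":[0,0,0.2],"dr":[0,0,0]},{"offset":[0,0,0],"dr":[0,0,0]},{"offset":[0,0,0],"dr":[0,0,0]}]'
python3 -c "
from h import *
pick([.562,.3998,.107])"
```

```text
t: 19.6
position: [0.5756, 0.4008, 0.0737]
eef_rot: [0.981, 0.068, 0.179, 0.01]
contact_force: [-0.0, -0.6, 1.3]
gripper_width: 0.0855
finger_force: 0.0
T [0.5788 0.3999 0.0654]
pos [0.5756 0.4008 0.0737] tool off/25mm [-0.    0.04  0.35]
```

```bash
python3 -m crank '[{"offset":[0,0,0.2],"dr":[0,0,0]},{"offset":[0,0,0.15],"dr":[0,0,0]},{"offset":[0,0,0],"dr":[0,0,0]}]'; python3 -m crank '[{"offset":[0,0,0],"dr":[0,0,0]},{"offset":[0,0,0],"dr":[0,0,0]},{"offset":[0,0,0],"dr":[0,0,0]},{"offset":[0,0,0],"dr":[0,0,0]},{"offset":[0,0,0],"dr":[0,0,0]},{"offset":[0,0,0],"dr":[0,0,0]}]' 0.4; python3 -c "
from h import *
pick([.562,.3998,.107])"
```

```text
t: 19.85
position: [0.5786, 0.4006, 0.0645]
eef_rot: [0.982, 0.068, 0.178, 0.01]
contact_force: [-1.0, -0.1, 0.3]
gripper_width: 0.0854
finger_force: 0.0
t: 20.35
position: [0.5786, 0.4008, 0.0651]
eef_rot: [0.982, 0.068, 0.179, 0.01]
contact_force: [-2.3, -1.0, 4.2]
gripper_width: 0.0433
finger_force: 60.4
T [0.5788 0.3999 0.0654]
pos [0.5786 0.4008 0.0651] tool off/25mm [ 0.01  0.04 -0.01]
```

```bash
python3 -m crank '[{"offset":[0,0,-0.3],"dr":[0,0,0]},{"offset":[0,0,-0.6],"dr":[0,0,0]},{"offset":[0,0,-1],"dr":[0,0,0]},{"offset":[0,0,-1],"dr":[0,0,0]},{"offset":[0,0,-1],"dr":[0,0,0]},{"offset":[0,0,-1],"dr":[0,0,0]},{"offset":[0,0,-1],"dr":[0,-1,0]},{"offset":[0,0,0],"dr":[0,-1,0]},{"offset":[0,0,0],"dr":[0,-1,0]}]'; python3 -m crank '[{"offset":[0,0,0],"dr":[0,0,-1]},{"offset":[0,0,0],"dr":[0,0,-1]},{"offset":[0,0,0],"dr":[0,0,-1]},{"offset":[0,0,0],"dr":[0,0,-1]},{"offset":[0,0,0],"dr":[0,0,-1]},{"offset":[0,0,0],"dr":[0,0,-1]},{"offset":[0,0,0],"dr":[0,0,-1]},{"offset":[0,0,0],"dr":[0,0,-1]},{"offset":[0,0,0],"dr":[0,0,-1]},{"offset":[0,0,0],"dr":[0,0,-1]},{"offset":[0,0,0],"dr":[0,0,-1]},{"offset":[0,0,0],"dr":[0,0,-1]},{"offset":[0,0,0],"dr":[0,0,-0.7]},{"offset":[0,0,0],"dr":[0,-0.7,0]},{"offset":[0,0,0],"dr":[0,-0.7,0]},{"offset":[0,0,0],"dr":[0,0,0]}]'; python3 -c "
from h import *
place(3,.164,.08)"
```

```text
t: 21.1
position: [0.5255, 0.4022, 0.2069]
eef_rot: [0.998, 0.068, -0.0, 0.019]
contact_force: [0.4, 0.6, -1.6]
gripper_width: 0.0432
finger_force: 61.0
t: 22.43
position: [0.5243, 0.4029, 0.2016]
eef_rot: [0.671, 0.734, -0.073, 0.079]
contact_force: [-1.8, 0.6, -1.4]
gripper_width: 0.043
finger_force: 61.2
X [ 0.5452 -0.0036  0.0878]
pos [0.5243 0.4029 0.2016] tool off/25mm [-14.93  -0.6    7.92] dr/.12 [-0.01  0.43  0.01]
```

```bash
python3 -m crank '[{"offset":[-1,-0.1,0],"dr":[0,0.4,0]},{"offset":[-1,-0.1,0],"dr":[0,0,0]},{"offset":[-1,-0.1,0],"dr":[0,0,0]},{"offset":[-1,-0.1,0.2],"dr":[0,0,0]},{"offset":[-1,-0.1,0.2],"dr":[0,0,0]},{"offset":[-1,-0.1,0.2],"dr":[0,0,0]},{"offset":[-1,0,0.2],"dr":[0,0,0]},{"offset":[-1,0,0.2],"dr":[0,0,0]},{"offset":[-1,0,0.2],"dr":[0,0,0]},{"offset":[-1,0,0.2],"dr":[0,0,0]},{"offset":[-1,0,0.5],"dr":[0,0,0]},{"offset":[-1,0,1],"dr":[0,0,0]},{"offset":[-1,0,1],"dr":[0,0,0]},{"offset":[-1,0,1],"dr":[0,0,0]},{"offset":[-0.8,0,1],"dr":[0,0,0]},{"offset":[0,0,1],"dr":[0,0,0]},{"offset":[0,0,1],"dr":[0,0,0]},{"offset":[0,0,0],"dr":[0,0,0]},{"offset":[0,0,0],"dr":[0,0,0]}]';python3 -c "
from h import *
place(3,.164,.0)"
```

```text
t: 24.02
position: [0.5445, 0.0027, 0.069]
eef_rot: [0.675, 0.734, -0.056, 0.06]
contact_force: [-0.0, -0.5, -0.2]
gripper_width: 0.0435
finger_force: 61.3
X [ 0.5452 -0.0036  0.0078]
pos [0.5445 0.0027 0.069 ] tool off/25mm [0.15 0.01 2.46] dr/.12 [-0.02 -0.   -0.04]
```

```bash
python3 -m crank '[{"offset":[0.15,0,0.4],"dr":[0,0,0]},{"offset":[0,0,0.6],"dr":[0,0,0]},{"offset":[0,0,0.5],"dr":[0,0,0]},{"offset":[0,0,0.4],"dr":[0,0,0]},{"offset":[0,0,0.2],"dr":[0,0,0]},{"offset":[0,0,0.1],"dr":[0,0,0]},{"offset":[0,0,0],"dr":[0,0,0]},{"offset":[0,0,0],"dr":[0,0,0]}]';python3 -c "
from h import *
place(3,.164,.0)
f=bot.grab_frame('wrist')
s=bot.grab_frame('scene')
a=cv2.resize(s['frame'][140:240,270:370,::-1],None,fx=4,fy=4,interpolation=2)
b=f['frame'][:,120:520,::-1]
cv2.imwrite('pics/p2.png',np.hstack([a,b]))"
```

```text
t: 24.68
position: [0.5463, -0.002, 0.0149]
eef_rot: [0.674, 0.734, -0.055, 0.061]
contact_force: [0.8, -0.1, -0.9]
gripper_width: 0.0434
finger_force: 61.3
X [ 0.5452 -0.0036  0.0078]
pos [ 0.5463 -0.002   0.0149] tool off/25mm [-0.01 -0.05  0.29] dr/.12 [ 0.01  0.   -0.03]
```

View pics/p2.png

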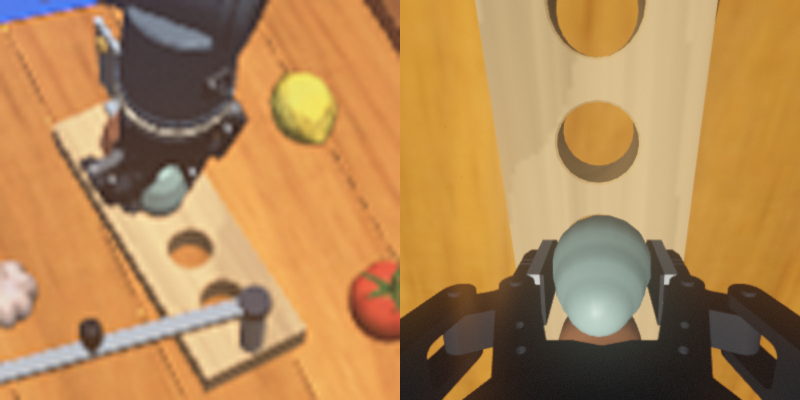

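```bash
python3 -m crank '[{"offset":[0,-0.05,0.2],"dr":[0,0,0]},{"offset":[0,0,0.08],"dr":[0,0,0]},{"offset":[0,0,0],"dr":[0,0,0]},{"offset":[0,0,0],"dr":[0,0,0]}]';python3 -m crank '[{"offset":[0,0,0.08],"dr":[0,0,0]},{"offset":[0,0,0],"dr":[0,0,0]},{"offset":[0,0,0],"dr":[0,0,0]}]'
```

```text
t: 25.12
position: [0.5454, -0.0046, 0.0087]
eef_rot: [0.675, 0.733, -0.055, 0.062]
contact_force: [-2.7, -2.6, 13.7]
gripper_width: 0.0434
finger_force: 62.6
t: 25.37
position: [0.5455, -0.0048, 0.0082]
eef_rot: [0.675, 0.733, -0.055, 0.063]
contact_force: [-8.0, -0.6, 34.9]
gripper_width: 0.0434
finger_force: 64.7
```

```bash
python3 -m crank '[{"offset":[0,0,-0.1],"dr":[0,0,0]},{"offset":[0,0,0],"dr":[0,0,0]}]';python3 -m crank '[{"offset":[0,0,0],"dr":[0,0,0]},{"offset":[0,0,0],"dr":[0,0,0]},{"offset":[0,0,0],"dr":[0,0,0]},{"offset":[0,0,0],"dr":[0,0,0]},{"offset":[0,0,-0.4],"dr":[0,0,0]},{"offset":[0,0,-0.6],"dr":[0,0,0]},{"offset":[0,0,-0.8],"dr":[0,0,0]},{"offset":[0,0,-1],"dr":[0,0,0]},{"offset":[0,0,-1],"dr":[0,0,0]},{"offset":[0,0,-1],"dr":[0,0,0]},{"offset":[0,0,-1],"dr":[0,0,0]},{"offset":[0,0,-1],"dr":[0,0,0]},{"offset":[0,0,-1],"dr":[0,0.7,0]},{"offset":[0,0,0],"dr":[0,0.7,0]},{"offset":[0,0,0],"dr":[0,0,0]}]' 0.75;  python3 -m crank '[{"offset":[1,-0.2,0],"dr":[0,0,0]},{"offset":[1,-0.2,0],"dr":[0,0,0]},{"offset":[1,-0.2,0],"dr":[0,0,0]},{"offset":[1,-0.2,0],"dr":[0,0,0]},{"offset":[1,-0.2,0],"dr":[0,0,0]},{"offset":[1,-0.2,0],"dr":[0,0,0]},{"offset":[1,-0.2,0],"dr":[0,0,0]},{"offset":[1,-0.2,0],"dr":[0,0,0]},{"offset":[1,-0.2,0],"dr":[0,0,0]},{"offset":[1,-0.2,0],"dr":[0,0,0]},{"offset":[0.5,-0.2,0],"dr":[0,0,0]},{"offset":[0,0,0],"dr":[0,0,0]}]' 1;  python3 -m crank '[{"offset":[0,0,0],"dr":[0,0,1]},{"offset":[0,0,0],"dr":[0,0,1]},{"offset":[0,0,0],"dr":[0,0,1]},{"offset":[0,0,0],"dr":[0,0,1]},{"offset":[0,0,0],"dr":[0,0,1]},{"offset":[0,0,0],"dr":[0,0,1]},{"offset":[0,0,0],"dr":[0,0,1]},{"offset":[0,0,0],"dr":[0,0,1]},{"offset":[0,0,0],"dr":[0,0,1]},{"offset":[0,0,0],"dr":[0,0,1]},{"offset":[0,0,0],"dr":[0,0,1]},{"offset":[0,0,0],"dr":[0,0,1]},{"offset":[0,0,0],"dr":[0,0,1]},{"offset":[0,0,0],"dr":[0,1,0]},{"offset":[0,0,0],"dr":[0,1,0]},{"offset":[0,0,0],"dr":[0,1,0]},{"offset":[0,0,0],"dr":[0,0,0]}]'
python3 -c "
from h import *
M=[.4855,.293,.061]
pick(M);o=bot.get_obs();print(o['qpos'].round(2),Ro.from_quat(o['eef_rot']).as_matrix().round(2))
f=bot.grab_frame('wrist');blob(f,M,6);blob(f,[.4875,.4025,.0635],8)
im=f['frame'];u=proj(f,M)[0].astype(int);print(cv2.cvtColor(im,cv2.COLOR_RGB2LAB)[u[1],u[0]-60:u[0]+60:5].tolist())
"
```

```text
t: 25.53
position: [0.5453, -0.0046, 0.0092]
eef_rot: [0.675, 0.733, -0.055, 0.062]
contact_force: [-0.7, -3.7, 7.8]
gripper_width: 0.043
finger_force: 61.9
t: 26.78
position: [0.5431, 0.0246, 0.2022]
eef_rot: [0.679, 0.734, 0.003, -0.001]
contact_force: [0.5, -2.0, -1.4]
gripper_width: 0.0642
finger_force: 0.0
t: 27.78
position: [0.4625, 0.289, 0.2014]
eef_rot: [0.675, 0.738, 0.002, -0.002]
contact_force: [-0.3, -0.6, 0.3]
gripper_width: 0.0851
finger_force: 0.0
t: 29.2
position: [0.4607, 0.2834, 0.1996]
eef_rot: [0.984, 0.048, 0.173, -0.008]
contact_force: [-1.5, -0.3, -0.7]
gripper_width: 0.0855
finger_force: 0.0
T [0.5018 0.2941 0.0193]
pos [0.4607 0.2834 0.1996] tool off/25mm [-0.89 -0.28  7.35] 
[-0.72  0.25 -0.1   2.09  0.46  0.59 -2.65] [[ 0.94  0.1   0.34]
 [ 0.09 -1.    0.03]
 [ 0.34  0.   -0.94]]
exp [313 204] lab [192. 139. 159.] bbox [  243   134   134   102 11846] bboxcentre 310.0 185.0
exp [208 192] lab [211. 129. 145.] bbox [ 185  169   48   45 1666] bboxcentre 209.0 191.5
[[145, 141, 162], [146, 140, 162], [146, 140, 162], [145, 141, 161], [146, 140, 162], [145, 140, 161], [144, 140, 161], [142, 141, 161], [140, 139, 157], [172, 139, 158], [187, 139, 159], [190, 139, 159], [191, 139, 159], [189, 139, 159], [184, 139, 159], [164, 140, 158], [148, 140, 157], [145, 141, 162], [150, 140, 162], [153, 141, 163], [155, 141, 163], [154, 141, 163], [152, 141, 165], [165, 142, 182]]
```

```bash
python3 -m crank '[{"offset":[-0.45,-0.1,0.5],"dr":[0,0,0]},{"offset":[-0.45,-0.1,0.7],"dr":[0,0,0]},{"offset":[0,0,1],"dr":[0,0,0]},{"offset":[0,0,1],"dr":[0,0,0]},{"offset":[0,0,1],"dr":[0,0,0]},{"offset":[0,0,1],"dr":[0,0,0]},{"offset":[0,0,0.8],"dr":[0,0,0]},{"offset":[0,0,0.4],"dr":[0,0,0]},{"offset":[0,0,0.2],"dr":[0,0,0]},{"offset":[0,0,0],"dr":[0,0,0]},{"offset":[0,0,0],"dr":[0,0,0]}]';python3 -c "
from h import *
pick([.4855,.293,.061])"
```

```text
t: 30.17
position: [0.5028, 0.2951, 0.0442]
eef_rot: [0.985, 0.045, 0.168, -0.007]
contact_force: [-0.4, 0.1, 1.0]
gripper_width: 0.0852
finger_force: 0.0
T [0.5015 0.294  0.0192]
pos [0.5028 0.2951 0.0442] tool off/25mm [-0.39  0.04  0.92]
```

```bash
python3 -m crank '[{"offset":[-0.3,0,0.2],"dr":[0,0,0]},{"offset":[0,0,0.3],"dr":[0,0,0]},{"offset":[0,0,0.2],"dr":[0,0,0]},{"offset":[0,0,0.2],"dr":[0,0,0]},{"offset":[0,0,0],"dr":[0,0,0]}]';python3 -c "
from h import *
pick([.4855,.293,.061])"; python3 -m crank '[{"offset":[0,0,0],"dr":[0,0,0]},{"offset":[0,0,0],"dr":[0,0,0]},{"offset":[0,0,0],"dr":[0,0,0]},{"offset":[0,0,0],"dr":[0,0,0]},{"offset":[0,0,0],"dr":[0,0,0]},{"offset":[0,0,0],"dr":[0,0,0]}]' 0.4
```

```text
t: 30.58
position: [0.5061, 0.2982, 0.0275]
eef_rot: [0.986, 0.046, 0.161, -0.002]
contact_force: [0.0, 0.1, 0.3]
gripper_width: 0.0852
finger_force: 0.0
T [0.5009 0.2936 0.019 ]
pos [0.5061 0.2982 0.0275] tool off/25mm [-0.32  0.16  0.25] 
t: 31.08
position: [0.5058, 0.2944, 0.0283]
eef_rot: [0.986, 0.044, 0.161, 0.001]
contact_force: [-1.7, -7.7, 8.1]
gripper_width: 0.0431
finger_force: 59.5
```

```bash
python3 -m crank '[{"offset":[0,0,-0.2],"dr":[0,0,0]},{"offset":[0,0,-0.4],"dr":[0,0,0]},{"offset":[0,0,-0.6],"dr":[0,0,0]},{"offset":[0,0,-0.8],"dr":[0,0,0]},{"offset":[0,0,-1],"dr":[0,0,0]},{"offset":[0,0,-1],"dr":[0,0,0]},{"offset":[0,0,-1],"dr":[0,0,0]},{"offset":[0,0,-1],"dr":[0,0,0]},{"offset":[0,0,-1],"dr":[0,0,0]},{"offset":[0,0,0],"dr":[0,0,0]}]';python3 -c "
from h import *
o=bot.get_obs();print(o['qpos'].round(2),Ro.from_quat(o['eef_rot']).as_matrix().round(2))
f=bot.grab_frame('wrist')
im=cv2.cvtColor(f['frame'],cv2.COLOR_RGB2LAB)
print(im[200:330:6,320].tolist()); print(im[270,260:390:6].tolist())
cv2.imwrite('pics/w8.png',f['frame'][:,:,::-1])"
```

```text
t: 31.92
position: [0.4502, 0.2966, 0.1985]
eef_rot: [0.986, 0.046, 0.163, -0.004]
contact_force: [-0.0, 1.0, -1.0]
gripper_width: 0.0426
finger_force: 60.9
[-0.79  0.25 -0.05  2.07  0.42  0.62 -2.64] [[ 0.94  0.09  0.32]
 [ 0.09 -1.    0.02]
 [ 0.32  0.01 -0.95]]
[[140, 141, 163], [154, 140, 162], [154, 141, 163], [152, 141, 163], [182, 142, 186], [115, 140, 154], [151, 141, 156], [170, 139, 158], [181, 140, 158], [185, 139, 159], [182, 140, 158], [180, 139, 159], [187, 139, 158], [196, 139, 159], [199, 139, 159], [198, 139, 159], [197, 140, 159], [200, 139, 159], [207, 138, 158], [219, 135, 155], [230, 129, 151], [221, 134, 155]]
[[124, 131, 134], [69, 138, 145], [70, 139, 147], [159, 140, 157], [171, 139, 158], [173, 140, 158], [177, 140, 158], [180, 140, 158], [182, 139, 158], [184, 139, 158], [184, 138, 159], [184, 139, 158], [181, 139, 159], [179, 140, 158], [172, 140, 158], [170, 140, 158], [169, 140, 157], [159, 141, 156], [97, 139, 149], [69, 140, 145], [72, 138, 144], [127, 132, 134]]
```

```bash
python3 -m crank '[{"offset":[0,0,0],"dr":[0,-0.9,0]},{"offset":[0,0,0],"dr":[0,-0.9,0]},{"offset":[0,0,0],"dr":[0,-0.9,0]},{"offset":[0,0,0],"dr":[0,0,-1]},{"offset":[0,0,0],"dr":[0,0,-1]},{"offset":[0,0,0],"dr":[0,0,-1]},{"offset":[0,0,0],"dr":[0,0,-1]},{"offset":[0,0,0],"dr":[0,0,-1]},{"offset":[0,0,0],"dr":[0,0,-1]},{"offset":[0,0,0],"dr":[0,0,-1]},{"offset":[0,0,0],"dr":[0,0,-1]},{"offset":[0,0,0],"dr":[0,0,-1]},{"offset":[0,0,0],"dr":[0,0,-1]},{"offset":[0,0,0],"dr":[0,0,-1]},{"offset":[0,0,0],"dr":[0,0,-1]},{"offset":[0,0,0],"dr":[0,0,-1]},{"offset":[0,0,0],"dr":[0,-0.8,0]},{"offset":[0,0,0],"dr":[0,-0.8,0]},{"offset":[0,0,0],"dr":[0,0,0]}]'; python3 -c "
from h import *
place(2,.197,.08,d=.030)"
```

```text
t: 33.55
position: [0.4486, 0.2984, 0.1923]
eef_rot: [0.673, 0.733, -0.071, 0.075]
contact_force: [-0.7, 1.5, -0.4]
gripper_width: 0.0427
finger_force: 61.2
X [0.5403 0.0509 0.0986]
pos [0.4486 0.2984 0.1923] tool off/25mm [-9.2   2.83  5.75] dr/.12 [-0.03  0.08 -0.02]
```

```bash
python3 -m crank '[{"offset":[-1,0.35,0],"dr":[0,0,0]},{"offset":[-1,0.35,0],"dr":[0,0,0]},{"offset":[-1,0.35,0],"dr":[0,0,0]},{"offset":[-1,0.35,0],"dr":[0,0,0]},{"offset":[-1,0.35,0],"dr":[0,0,0]},{"offset":[-1,0.35,0],"dr":[0,0,0]},{"offset":[-1,0.35,0],"dr":[0,0,0.2]},{"offset":[-1,0.35,0.2],"dr":[0,0,0]},{"offset":[-0.8,0,0.8],"dr":[0,0,0]},{"offset":[-0.4,0,1],"dr":[0,0,0]},{"offset":[0,0,1],"dr":[0,0,0]},{"offset":[0,0,1],"dr":[0,0,0]},{"offset":[0,0,1],"dr":[0,0,0]},{"offset":[0,0,1],"dr":[0,0,0]},{"offset":[0,0,0],"dr":[0,0,0]},{"offset":[0,0,0],"dr":[0,0,0]}]';python3 -c "
from h import *
place(2,.197,.0,d=.030)
f=bot.grab_frame('wrist')
im=cv2.cvtColor(f['frame'],cv2.COLOR_RGB2LAB)
print(im[200:350:5,320].tolist())
for k in (1,2): print(proj(f,[*cups[k],.035]))
cv2.imwrite('pics/w9.png',f['frame'][:,:,::-1])"
```

```text
t: 34.88
position: [0.5378, 0.045, 0.0922]
eef_rot: [0.683, 0.723, -0.069, 0.074]
contact_force: [0.5, 0.5, 1.2]
gripper_width: 0.043
finger_force: 61.2
X [0.5403 0.0509 0.0186]
pos [0.5378 0.045  0.0922] tool off/25mm [0.82 0.11 2.84] dr/.12 [-0.05  0.05 -0.26]
[[186, 132, 159], [204, 131, 156], [204, 131, 156], [204, 130, 156], [171, 134, 160], [126, 126, 136], [101, 136, 149], [112, 137, 150], [125, 138, 153], [139, 139, 153], [147, 139, 155], [148, 140, 155], [144, 139, 154], [144, 139, 155], [147, 139, 154], [158, 139, 156], [167, 140, 156], [168, 139, 157], [168, 140, 157], [166, 140, 157], [166, 140, 157], [172, 140, 158], [184, 139, 158], [197, 137, 156], [207, 136, 155], [211, 135, 154], [209, 135, 156], [205, 137, 158], [202, 138, 160], [126, 139, 151]]
[[323.82213882  99.59422646]]
[[325.93755328 176.65389354]]
```

```bash
python3 -m crank '[{"offset":[0.55,0.1,0.2],"dr":[0,0,-0.2]},{"offset":[0.55,0,0.4],"dr":[0,0,0]},{"offset":[0,0,0.5],"dr":[0,0,0]},{"offset":[0,0,0.5],"dr":[0,0,0]},{"offset":[0,0,0.4],"dr":[0,0,0]},{"offset":[0,0,0.2],"dr":[0,0,0]},{"offset":[0,0,0],"dr":[0,0,0]},{"offset":[0,0,0],"dr":[0,0,0]}]';python3 -c "
from h import *
place(2,.197,.0,d=.030)
f=bot.grab_frame('wrist')
s=bot.grab_frame('scene')
a=cv2.resize(s['frame'][140:240,270:370,::-1],None,fx=4,fy=4,interpolation=2)
b=f['frame'][:,120:520,::-1]
cv2.imwrite('pics/p3.png',np.hstack([a,b]))"
```

```text
t: 35.6
position: [0.5407, 0.0618, 0.0343]
eef_rot: [0.675, 0.731, -0.069, 0.074]
contact_force: [0.6, -0.1, -0.0]
gripper_width: 0.043
finger_force: 61.2
X [0.5403 0.0509 0.0186]
pos [0.5407 0.0618 0.0343] tool off/25mm [-0.3  -0.05  0.7 ] dr/.12 [-0.02  0.05 -0.06]
```

```bash
python3 -m crank '[{"offset":[0,-0.05,0.25],"dr":[0,0,0]},{"offset":[0,0,0.2],"dr":[0,0,0]},{"offset":[0,0,0],"dr":[0,0,0]},{"offset":[0,0,0],"dr":[0,0,0]}]';python3 -m crank '[{"offset":[0,0,0.1],"dr":[0,0,0]},{"offset":[0,0,0],"dr":[0,0,0]},{"offset":[0,0,0],"dr":[0,0,0]}]';python3 -m crank '[{"offset":[0,0,0.1],"dr":[0,0,0]},{"offset":[0,0,0],"dr":[0,0,0]},{"offset":[0,0,0],"dr":[0,0,0]}]'
```

```text
t: 36.03
position: [0.5391, 0.0587, 0.0226]
eef_rot: [0.675, 0.731, -0.069, 0.074]
contact_force: [0.7, 0.1, -0.3]
gripper_width: 0.0432
finger_force: 61.2
t: 36.28
position: [0.5394, 0.0584, 0.0204]
eef_rot: [0.675, 0.731, -0.069, 0.074]
contact_force: [-0.3, -0.2, -0.8]
gripper_width: 0.0432
finger_force: 61.2
t: 36.53
position: [0.5394, 0.0578, 0.0179]
eef_rot: [0.675, 0.731, -0.069, 0.074]
contact_force: [0.1, 1.0, -1.6]
gripper_width: 0.0427
finger_force: 61.2
```

```bash
python3 -m crank '[{"offset":[0,0,0.1],"dr":[0,0,0]},{"offset":[0,0,0],"dr":[0,0,0]},{"offset":[0,0,0],"dr":[0,0,0]}]';python3 -m crank '[{"offset":[0,0,0.06],"dr":[0,0,0]},{"offset":[0,0,0],"dr":[0,0,0]},{"offset":[0,0,0],"dr":[0,0,0]}]'; python3 -c "
from h import *
f=bot.grab_frame('wrist')
s=bot.grab_frame('scene')
a=cv2.resize(s['frame'][140:240,270:370,::-1],None,fx=4,fy=4,interpolation=2)
b=f['frame'][:,120:520,::-1]
cv2.imwrite('pics/p4.png',np.hstack([a,b]))"
```

```text
t: 36.78
position: [0.5394, 0.0574, 0.0155]
eef_rot: [0.675, 0.731, -0.069, 0.074]
contact_force: [-0.2, -0.5, -0.8]
gripper_width: 0.0428
finger_force: 61.2
t: 37.03
position: [0.5394, 0.0571, 0.014]
eef_rot: [0.675, 0.731, -0.069, 0.074]
contact_force: [-0.8, 0.2, -0.5]
gripper_width: 0.043
finger_force: 61.2
```

```bash
python3 -m crank '[{"offset":[0,0,0.08],"dr":[0,0,0]},{"offset":[0,0,0],"dr":[0,0,0]},{"offset":[0,0,0],"dr":[0,0,0]}]';python3 -m crank '[{"offset":[0,0,0.08],"dr":[0,0,0]},{"offset":[0,0,0],"dr":[0,0,0]},{"offset":[0,0,0],"dr":[0,0,0]}]';python3 -m crank '[{"offset":[0,0,0.06],"dr":[0,0,0]},{"offset":[0,0,0],"dr":[0,0,0]},{"offset":[0,0,0],"dr":[0,0,0]}]'
```

```text
t: 37.38
position: [0.5397, 0.0567, 0.0123]
eef_rot: [0.675, 0.731, -0.069, 0.074]
contact_force: [0.3, -0.3, 1.8]
gripper_width: 0.0429
finger_force: 61.7
t: 37.63
position: [0.5399, 0.0566, 0.0118]
eef_rot: [0.675, 0.731, -0.069, 0.075]
contact_force: [-5.2, 1.7, 22.5]
gripper_width: 0.043
finger_force: 63.3
t: 37.88
position: [0.54, 0.0565, 0.0115]
eef_rot: [0.675, 0.731, -0.068, 0.075]
contact_force: [-9.8, 1.8, 36.4]
gripper_width: 0.0428
finger_force: 64.8
```

```bash
python3 -m crank '[{"offset":[0,0,-0.1],"dr":[0,0,0]},{"offset":[0,0,0],"dr":[0,0,0]}]';python3 -m crank '[{"offset":[0,0,0],"dr":[0,0,0]},{"offset":[0,0,0],"dr":[0,0,0]},{"offset":[0,0,0],"dr":[0,0,0]},{"offset":[0,0,0],"dr":[0,0,0]},{"offset":[0,0,-0.4],"dr":[0,0,0]},{"offset":[0,0,-0.6],"dr":[0,0,0]},{"offset":[0,0,-0.8],"dr":[0,0,0]},{"offset":[0,0,-1],"dr":[0,0,0]},{"offset":[0,0,-1],"dr":[0,0,0]},{"offset":[0,0,-1],"dr":[0,0,0]},{"offset":[0,0,-1],"dr":[0,0,0]},{"offset":[0,0,-1],"dr":[0,0,0]},{"offset":[0,0,-1],"dr":[0,0.8,0]},{"offset":[0,0,0],"dr":[0,0.8,0]},{"offset":[0,0,0],"dr":[0,0,0]}]' 0.75; python3 -c "
from h import *
f=bot.grab_frame('wrist');print(bot.get_obs()['qpos'].round(2))
s=bot.grab_frame('scene')
a=cv2.resize(s['frame'][140:240,270:370,::-1],None,fx=4,fy=4,interpolation=2)
b=f['frame'][:,120:520,::-1]
cv2.imwrite('pics/p5.png',np.hstack([a,b]))"
```

```text
t: 38.05
position: [0.5398, 0.0566, 0.0122]
eef_rot: [0.675, 0.731, -0.069, 0.075]
contact_force: [-2.5, 1.5, 14.0]
gripper_width: 0.043
finger_force: 62.2
t: 39.3
position: [0.5383, 0.0913, 0.2043]
eef_rot: [0.681, 0.732, -0.002, 0.004]
contact_force: [0.5, -2.3, -1.1]
gripper_width: 0.0641
finger_force: 0.0
[ 0.09  0.41 -0.5   1.77  0.24  1.02 -0.44]
```

View pics/p5.png

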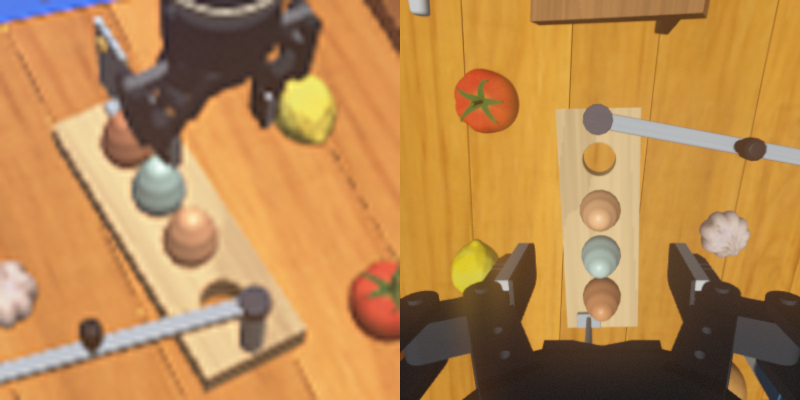

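```bash
python3 -m crank '[{"offset":[1,-0.25,0],"dr":[0,0,0]},{"offset":[1,-0.25,0],"dr":[0,0,0]},{"offset":[1,-0.25,0],"dr":[0,0,0]},{"offset":[1,-0.25,0],"dr":[0,0,0]},{"offset":[1,-0.25,0],"dr":[0,0,0]},{"offset":[1,-0.25,0],"dr":[0,0,0]},{"offset":[1,-0.25,0],"dr":[0,0,0]},{"offset":[1,-0.25,0],"dr":[0,0,0]},{"offset":[1,-0.25,0],"dr":[0,0,0]},{"offset":[1,-0.25,0],"dr":[0,0,0]},{"offset":[1,-0.2,0],"dr":[0,0,0]},{"offset":[0.8,-0.2,0],"dr":[0,0,0]},{"offset":[0,0,0],"dr":[0,0,0]}]' 1;  python3 -m crank '[{"offset":[0,0,0],"dr":[0,0,-1]},{"offset":[0,0,0],"dr":[0,0,-1]},{"offset":[0,0,0],"dr":[0,0,-1]},{"offset":[0,0,0],"dr":[0,0,-1]},{"offset":[0,0,0],"dr":[0,0,-1]},{"offset":[0,0,0],"dr":[0,0,-1]},{"offset":[0,0,0],"dr":[0,0,-1]},{"offset":[0,0,0],"dr":[0,0,-1]},{"offset":[0,0,0],"dr":[0,0,-1]},{"offset":[0,0,0],"dr":[0,0,-1]},{"offset":[0,0,0],"dr":[0,0,-1]},{"offset":[0,0,0],"dr":[0,0,-1]},{"offset":[0,0,0],"dr":[0,-1,0]},{"offset":[0,0,0],"dr":[0,-1,0]},{"offset":[0,0,0],"dr":[0,-1,0]},{"offset":[0,0,0],"dr":[0,0,0]}]'
python3 -c "
from h import *
M=[.4875,.4025,.0625]
pick(M);o=bot.get_obs();print(o['qpos'].round(2),Ro.from_quat(o['eef_rot']).as_matrix().round(2))
f=bot.grab_frame('wrist');blob(f,M,8);print(proj(f,M))
"
```

```text
t: 40.48
position: [0.4366, 0.3898, 0.1986]
eef_rot: [0.675, 0.737, -0.004, 0.003]
contact_force: [-0.7, 0.1, 0.8]
gripper_width: 0.0854
finger_force: 0.0
t: 41.82
position: [0.4347, 0.3862, 0.1987]
eef_rot: [0.019, 0.983, -0.01, 0.182]
contact_force: [-1.3, -0.1, -0.3]
gripper_width: 0.0855
finger_force: 0.0
T [0.5045 0.4014 0.021 ]
pos [0.4347 0.3862 0.1987] tool off/25mm [-0.04  0.81  7.62] 
[-0.46  0.42 -0.79  1.93  0.82  0.96 -0.16] [[-0.93  0.04  0.36]
 [ 0.03  1.   -0.03]
 [-0.36 -0.01 -0.93]]
exp [341 182] lab [228. 128. 143.] bbox [ 320  164   43   42 1415] bboxcentre 341.5 185.0
[[341.89836997 182.48156384]]
```

```bash
python3 -m crank '[{"offset":[0,0.4,0.5],"dr":[0,0,0]},{"offset":[0,0.4,0.7],"dr":[0,0,0]},{"offset":[0,0,1],"dr":[0,0,0]},{"offset":[0,0,1],"dr":[0,0,0]},{"offset":[0,0,1],"dr":[0,0,0]},{"offset":[0,0,1],"dr":[0,0,0]},{"offset":[0,0,0.8],"dr":[0,0,0]},{"offset":[0,0,0.5],"dr":[0,0,0]},{"offset":[0,0,0.3],"dr":[0,0,0]},{"offset":[0,0,0],"dr":[0,0,0]},{"offset":[0,0,0],"dr":[0,0,0]}]';python3 -c "
from h import *
pick([.4875,.4025,.0625]);print(bot.get_obs()['qpos'].round(2))"
```

```text
t: 42.78
position: [0.5017, 0.3992, 0.0396]
eef_rot: [0.024, 0.984, -0.01, 0.179]
contact_force: [-0.3, 0.1, -0.1]
gripper_width: 0.0857
finger_force: 0.0
T [0.5042 0.4013 0.0209]
pos [0.5017 0.3992 0.0396] tool off/25mm [0.17 0.1  0.73] 
[-0.53  0.7  -0.62  1.96  1.15  0.78 -0.41]
```

```bash
python3 -m crank '[{"offset":[0.17,0.1,0.3],"dr":[0,0,0]},{"offset":[0,0,0.25],"dr":[0,0,0]},{"offset":[0,0,0.15],"dr":[0,0,0]},{"offset":[0,0,0],"dr":[0,0,0]}]';python3 -m crank '[{"offset":[0,0,0],"dr":[0,0,0]},{"offset":[0,0,0],"dr":[0,0,0]},{"offset":[0,0,0],"dr":[0,0,0]},{"offset":[0,0,0],"dr":[0,0,0]},{"offset":[0,0,0],"dr":[0,0,0]},{"offset":[0,0,0],"dr":[0,0,0]}]' 0.4;python3 -c "
from h import *
pick([.4875,.4025,.0625]);print(Ro.from_quat(bot.get_obs()['eef_rot']).as_matrix().round(3))"
```

```text
t: 43.12
position: [0.5041, 0.4009, 0.0211]
eef_rot: [0.024, 0.983, -0.011, 0.179]
contact_force: [0.3, -0.6, -0.1]
gripper_width: 0.0855
finger_force: 0.0
t: 43.62
position: [0.504, 0.402, 0.0223]
eef_rot: [0.024, 0.983, -0.009, 0.179]
contact_force: [-0.8, 2.0, 4.5]
gripper_width: 0.0433
finger_force: 60.5
T [0.5043 0.4014 0.0209]
pos [0.504  0.402  0.0223] tool off/25mm [ 0.01 -0.03  0.06] 
[[-0.934  0.051  0.352]
 [ 0.044  0.999 -0.027]
 [-0.353 -0.01  -0.935]]
```

```bash
python3 -m crank '[{"offset":[0,0,-0.3],"dr":[0,0,0]},{"offset":[0,0,-0.6],"dr":[0,0,0]},{"offset":[0,0,-1],"dr":[0,0,0]},{"offset":[0,0,-1],"dr":[0,0,0]},{"offset":[0,0,-1],"dr":[0,0,0]},{"offset":[0,0,-1],"dr":[0,0,0]},{"offset":[0,0,-1],"dr":[0,0,0]},{"offset":[0,0,-1],"dr":[0,0,0]},{"offset":[0,0,-1],"dr":[0,1,0]},{"offset":[0,0,0],"dr":[0,1,0]},{"offset":[0,0,0],"dr":[0,1,0]}]'; python3 -m crank '[{"offset":[0,0,0],"dr":[0,0,1]},{"offset":[0,0,0],"dr":[0,0,1]},{"offset":[0,0,0],"dr":[0,0,1]},{"offset":[0,0,0],"dr":[0,0,1]},{"offset":[0,0,0],"dr":[0,0,1]},{"offset":[0,0,0],"dr":[0,0,1]},{"offset":[0,0,0],"dr":[0,0,1]},{"offset":[0,0,0],"dr":[0,0,1]},{"offset":[0,0,0],"dr":[0,0,1]},{"offset":[0,0,0],"dr":[0,0,1]},{"offset":[0,0,0],"dr":[0,0,1]},{"offset":[0,0,0],"dr":[0,0,1]},{"offset":[0,0,0],"dr":[0,0.7,0]},{"offset":[0,0,0],"dr":[0,0.7,0]},{"offset":[0,0,0],"dr":[0,0,0]}]'; python3 -c "
from h import *
place(1,-.164,.1)"
```

```text
t: 44.53
position: [0.4334, 0.4087, 0.2094]
eef_rot: [0.024, 1.0, -0.003, 0.001]
contact_force: [1.1, 0.9, -2.2]
gripper_width: 0.0439
finger_force: 61.0
t: 45.78
position: [0.436, 0.4027, 0.2049]
eef_rot: [0.678, 0.731, 0.054, -0.056]
contact_force: [0.8, -0.9, -0.7]
gripper_width: 0.0435
finger_force: 61.1
X [0.5344 0.1176 0.1078]
pos [0.436  0.4027 0.2049] tool off/25mm [-12.13   3.06   2.03] dr/.12 [ 0.05  0.06 -0.11]
```

```bash
python3 -m crank '[{"offset":[-1,0.25,0],"dr":[0,0,0]},{"offset":[-1,0.25,0],"dr":[0,0,0]},{"offset":[-1,0.25,0],"dr":[0,0,0]},{"offset":[-1,0.25,0],"dr":[0,0,0]},{"offset":[-1,0.25,0],"dr":[0,0,0]},{"offset":[-1,0.25,0],"dr":[0,0,0]},{"offset":[-1,0.25,0],"dr":[0,0,0]},{"offset":[-1,0.25,0],"dr":[0,0,0]},{"offset":[-1,0.25,0],"dr":[0,0,0]},{"offset":[-1,0.25,0],"dr":[0,0,0]},{"offset":[-1,0.25,0],"dr":[0,0,0]},{"offset":[-1,0.25,0.5],"dr":[0,0,0]},{"offset":[0,0,0.5],"dr":[0,0,0]},{"offset":[0,0,0],"dr":[0,0,0]},{"offset":[0,0,0],"dr":[0,0,0]}]';python3 -c "
from h import *
place(1,-.164,.0)
f=bot.grab_frame('wrist')
im=cv2.cvtColor(f['frame'],cv2.COLOR_RGB2LAB)
print(im[200:350:6,322].tolist())"
```

```text
t: 47.03
position: [0.5324, 0.1217, 0.1345]
eef_rot: [0.676, 0.733, 0.054, -0.056]
contact_force: [0.1, 0.2, -0.2]
gripper_width: 0.0431
finger_force: 61.1
X [0.5344 0.1176 0.0078]
pos [0.5324 0.1217 0.1345] tool off/25mm [-0.95  0.06  4.98] dr/.12 [ 0.03  0.07 -0.06]
[[203, 131, 156], [162, 143, 177], [163, 143, 177], [165, 142, 176], [154, 130, 142], [172, 129, 145], [166, 129, 144], [181, 129, 143], [195, 128, 144], [198, 129, 144], [192, 129, 143], [204, 128, 144], [217, 128, 143], [226, 128, 143], [235, 126, 140], [241, 124, 138], [241, 125, 136], [239, 124, 141], [237, 125, 142], [231, 127, 143], [221, 128, 144], [187, 129, 143], [157, 121, 133], [170, 121, 133], [167, 121, 133]]
```

```bash
python3 -m crank '[{"offset":[-0.45,0.05,0.5],"dr":[0,0,0]},{"offset":[-0.45,0,0.7],"dr":[0,0,0]},{"offset":[0,0,0.8],"dr":[0,0,0]},{"offset":[0,0,0.7],"dr":[0,0,0]},{"offset":[0,0,0.6],"dr":[0,0,0]},{"offset":[0,0,0.5],"dr":[0,0,0]},{"offset":[0,0,0.4],"dr":[0,0,0]},{"offset":[0,0,0.2],"dr":[0,0,0]},{"offset":[0,0,0],"dr":[0,0,0]},{"offset":[0,0,0],"dr":[0,0,0]}]';python3 -c "
from h import *
place(1,-.164,.0)"
```

```text
t: 47.92
position: [0.5355, 0.1166, 0.023]
eef_rot: [0.676, 0.733, 0.054, -0.056]
contact_force: [0.6, 0.0, -0.5]
gripper_width: 0.0433
finger_force: 61.1
X [0.5344 0.1176 0.0078]
pos [0.5355 0.1166 0.023 ] tool off/25mm [-0.05 -0.04  0.61] dr/.12 [ 0.05  0.07 -0.06]
```

```bash
python3 -m crank '[{"offset":[-0.05,-0.04,0.25],"dr":[0,0,0]},{"offset":[0,0,0.25],"dr":[0,0,0]},{"offset":[0,0,0],"dr":[0,0,0]},{"offset":[0,0,0],"dr":[0,0,0]}]';python3 -m crank '[{"offset":[0,0,0.08],"dr":[0,0,0]},{"offset":[0,0,0],"dr":[0,0,0]},{"offset":[0,0,0],"dr":[0,0,0]}]';python3 -m crank '[{"offset":[0,0,0.06],"dr":[0,0,0]},{"offset":[0,0,0],"dr":[0,0,0]},{"offset":[0,0,0],"dr":[0,0,0]}]'
```

```text
t: 48.25
position: [0.5344, 0.1176, 0.0099]
eef_rot: [0.676, 0.733, 0.055, -0.056]
contact_force: [0.3, 2.7, 0.0]
gripper_width: 0.0432
finger_force: 61.2
t: 48.5
position: [0.5346, 0.118, 0.0089]
eef_rot: [0.676, 0.733, 0.055, -0.055]
contact_force: [-3.2, 3.8, 12.9]
gripper_width: 0.0431
finger_force: 62.5
t: 48.75
position: [0.5347, 0.1181, 0.0085]
eef_rot: [0.676, 0.733, 0.055, -0.055]
contact_force: [-8.1, -0.2, 29.1]
gripper_width: 0.0434
finger_force: 64.0
```

```bash
python3 -m crank '[{"offset":[0,0,-0.1],"dr":[0,0,0]},{"offset":[0,0,0],"dr":[0,0,0]}]';python3 -m crank '[{"offset":[0,0,0],"dr":[0,0,0]},{"offset":[0,0,0],"dr":[0,0,0]},{"offset":[0,0,0],"dr":[0,0,0]},{"offset":[0,0,0],"dr":[0,0,0]},{"offset":[0,0,-0.4],"dr":[0,0,0]},{"offset":[0,0,-0.6],"dr":[0,0,0]},{"offset":[0,0,-0.8],"dr":[0,0,0]},{"offset":[0,0,-1],"dr":[0,0,0]},{"offset":[0,0,-1],"dr":[0,0,0]},{"offset":[0,0,-1],"dr":[0,0,0]},{"offset":[0,0,-1],"dr":[0,0,0]},{"offset":[0,0,-1],"dr":[0,0,0]},{"offset":[0,0,-1],"dr":[0,-0.7,0]},{"offset":[0,0,0],"dr":[0,-0.7,0]},{"offset":[0,0,0],"dr":[0,0,0]}]' 0.75; python3 -c "
from h import *
f=bot.grab_frame('wrist')
for k,c in cups.items():
    M=[*c,.055]; blob(f,M,8)
print('knob',proj(f,[.651,.139,.134]), 'post',proj(f,[.5312,.1545,.103]))
hs=cv2.cvtColor(f['frame'],cv2.COLOR_RGB2HSV);u=proj(f,[.651,.139,.12])[0].astype(int)
w=hs[u[1]-30:u[1]+30,u[0]-40:u[0]+40,2]<75; ys,xs=np.nonzero(w);print(u,len(xs),xs.mean()+u[0]-40,ys.mean()+u[1]-30,xs.min()+u[0]-40,xs.max()+u[0]-40,ys.min()+u[1]-30,ys.max()+u[1]-30)
cv2.imwrite('pics/w10.png',f['frame'][:,:,::-1])"
```

```text
t: 48.92
position: [0.5346, 0.1174, 0.0097]
eef_rot: [0.676, 0.733, 0.055, -0.055]
contact_force: [-1.2, 4.3, 7.4]
gripper_width: 0.0431
finger_force: 61.6
t: 50.17
position: [0.5363, 0.0911, 0.2045]
eef_rot: [0.676, 0.736, -0.001, 0.008]
contact_force: [-1.5, 1.5, -0.5]
gripper_width: 0.0638
finger_force: 0.0
exp [321 159] lab [234. 126. 141.] bbox [ 299  139   43   42 1401] bboxcentre 320.5 160.0
exp [321 209] lab [183. 139. 158.] bbox [ 279  139   83  140 5441] bboxcentre 320.5 209.0
exp [321 254] lab [183. 122. 133.] bbox [ 302  235   38   42 1216] bboxcentre 321.0 256.0
exp [321 296] lab [152. 143. 159.] bbox [ 303  278   37   42 1144] bboxcentre 321.5 299.0
knob [[474.73530076 151.6715163 ]] post [[321.66455838 116.70222946]]<string>:8: RuntimeWarning: Mean of empty slice.
  ret = ret.dtype.type(ret / rcount)
Traceback (most recent call last):
ValueError: zero-size array to reduction operation minimum which has no identity
```

```bash
python3 -m crank '[{"offset":[0.6,1,0],"dr":[0,0,0]},{"offset":[0.6,1,0],"dr":[0,0,0]},{"offset":[0.6,1,0],"dr":[0,0,0]},{"offset":[0.3,1,0],"dr":[0,0,0]},{"offset":[0,0.5,0],"dr":[0,0,0]},{"offset":[0,0,0],"dr":[0,0,-1]},{"offset":[0,0,0],"dr":[0,0,-1]},{"offset":[0,0,0],"dr":[0,0,-1]},{"offset":[0,0,0],"dr":[0,0,-1]},{"offset":[0,0,0],"dr":[0,0,-1]},{"offset":[0,0,0],"dr":[0,0,-1]},{"offset":[0,0,0],"dr":[0,0,-1]},{"offset":[0,0,0],"dr":[0,0,-1]},{"offset":[0,0,0],"dr":[0,0,-1]},{"offset":[0,0,0],"dr":[0,0,-1]},{"offset":[0,0,0],"dr":[0,0,-1]},{"offset":[0,0,0],"dr":[0,0,-0.3]},{"offset":[0,0,0],"dr":[0,0,0]}]' 0.45; python3 -c "
from h import *
go([.653,.139,.084]);o=bot.get_obs();print(o['qpos'].round(2),Ro.from_quat(o['eef_rot']).as_matrix().round(2))"
```

```text
t: 51.72
position: [0.6435, 0.1465, 0.2006]
eef_rot: [0.067, 0.998, -0.006, 0.002]
contact_force: [-0.3, 1.0, 0.1]
gripper_width: 0.0383
finger_force: 0.0
pos [0.6435 0.1465 0.2006] tool off/25mm [-0.4  -0.2   4.67] 
[ 0.16  0.66 -0.84  1.47  0.52  1.25  0.7 ] [[-0.99  0.13  0.  ]
 [ 0.13  0.99 -0.01]
 [-0.   -0.01 -1.  ]]
```

```bash
python3 -m crank '[{"offset":[-0.4,-0.2,0.6],"dr":[0,0,0]},{"offset":[0,0,0.9],"dr":[0,0,0]},{"offset":[0,0,0.9],"dr":[0,0,0]},{"offset":[0,0,0.7],"dr":[0,0,0]},{"offset":[0,0,0.5],"dr":[0,0,0]},{"offset":[0,0,0.3],"dr":[0,0,0]},{"offset":[0,0,0],"dr":[0,0,0]},{"offset":[0,0,0],"dr":[0,0,0]}]'; python3 -c "
from h import *
go([.653,.139,.084])
f=bot.grab_frame('wrist');b=f['frame'][:,120:520,::-1];s=bot.grab_frame('scene')
cv2.imwrite('pics/p6.png',np.hstack([cv2.resize(s['frame'][150:250,230:330,::-1],None,fx=4,fy=4,interpolation=2),b]))"
```

```text
t: 52.38
position: [0.6538, 0.1404, 0.1041]
eef_rot: [0.068, 0.998, -0.006, 0.003]
contact_force: [0.5, 0.4, 0.1]
gripper_width: 0.0385
finger_force: 0.0
pos [0.6538 0.1404 0.1041] tool off/25mm [ 0.03 -0.05  0.8 ]
```

```bash
python3 -m crank '[{"offset":[0,0,0.4],"dr":[0,0,0]},{"offset":[0,0,0.4],"dr":[0,0,0]},{"offset":[0,0,0],"dr":[0,0,0]}]';  python3 -m crank '[{"offset":[0,0,0],"dr":[0,0,0]},{"offset":[0,0,0],"dr":[0,0,0]},{"offset":[0,0,0],"dr":[0,0,0]},{"offset":[0,0,0],"dr":[0,0,0]}]' 0.05;  python3 -m crank '[{"offset":[0,0,0],"dr":[0,0,0]},{"offset":[0,0,0],"dr":[0,0,0]},{"offset":[0,0,0],"dr":[0,0,0]}]' 0.3
```

```text
t: 52.73
position: [0.6528, 0.1394, 0.0819]
eef_rot: [0.068, 0.998, -0.007, 0.002]
contact_force: [-0.8, -0.2, -0.1]
gripper_width: 0.0383
finger_force: 0.0
t: 53.07
position: [0.6536, 0.1404, 0.084]
eef_rot: [0.068, 0.998, -0.006, 0.003]
contact_force: [-0.4, 0.8, -2.3]
gripper_width: 0.0152
finger_force: 58.6
t: 53.32
position: [0.654, 0.1402, 0.0843]
eef_rot: [0.068, 0.998, -0.006, 0.003]
contact_force: [-0.3, 0.0, 0.1]
gripper_width: 0.0259
finger_force: 0.0
```

```bash
python3 -m crank '[{"offset":[0,-0.5,0],"dr":[0,0,0.83]},{"offset":[0,-0.5,0],"dr":[0,0,0.83]},{"offset":[0,-0.5,0],"dr":[0,0,0.83]},{"offset":[0,-0.5,0],"dr":[0,0,0.83]},{"offset":[0,0,0],"dr":[0,0,0]}]';python3 -c "
from h import *
P=np.array([.5312,.1545]);o=bot.get_obs();v=o['position'][:2]-P;print('r',np.hypot(*v),'ang',np.degrees(np.arctan2(v[1],v[0])),o['contact_force'].round(1), Ro.from_quat(o['eef_rot']).as_matrix()[:2,1])"
```

```text
t: 53.73
position: [0.6392, 0.0913, 0.0847]
eef_rot: [0.267, 0.964, -0.005, 0.004]
contact_force: [-0.0, -0.8, 0.6]
gripper_width: 0.0259
finger_force: 0.2
r 0.12511203045882807 ang -30.349916792041974 [-0.  -0.8  0.6] [0.51413538 0.85766994]
```

```bash
python3 -m crank '[{"offset":[0,-0.5,0],"dr":[0,0,0.83]},{"offset":[0,-0.5,0],"dr":[0,0,0.83]},{"offset":[0,-0.5,0],"dr":[0,0,0.83]},{"offset":[0,-0.5,0],"dr":[0,0,0.83]},{"offset":[0,-0.5,0],"dr":[0,0,0.83]},{"offset":[0,-0.5,0],"dr":[0,0,0.83]},{"offset":[0,-0.5,0],"dr":[0,0,0.83]},{"offset":[0,-0.5,0],"dr":[0,0,0.83]},{"offset":[0,0,0],"dr":[0,0,0]}]';python3 -c "
from h import *
P=np.array([.5312,.1545]);o=bot.get_obs();v=o['position'][:2]-P;print('r',np.hypot(*v),'ang',np.degrees(np.arctan2(v[1],v[0])),o['contact_force'].round(1), Ro.from_quat(o['eef_rot']).as_matrix()[:2,1]);go([.5422,.030,o['position'][2]])"
```

```text
t: 54.48
position: [0.5636, 0.0309, 0.0854]
eef_rot: [0.618, 0.786, -0.003, 0.006]
contact_force: [-0.4, -0.4, -0.1]
gripper_width: 0.0258
finger_force: 0.0
r 0.12778123181528964 ang -75.29064714255388 [-0.4 -0.4 -0.1] [0.97164266 0.23644129]
pos [0.5636 0.0309 0.0854] tool off/25mm [ 0.17 -0.84 -0.  ]
```

```bash
python3 -m crank '[{"offset":[0,-0.4,0],"dr":[0,0,0.6]},{"offset":[0.1,-0.4,0],"dr":[0,0,0.6]},{"offset":[0,-0.1,0],"dr":[0,0,0]},{"offset":[0,0,0],"dr":[0,0,0]}]';python3 -m crank '[{"offset":[0,-0.1,0],"dr":[0,0,0]},{"offset":[0,0,0],"dr":[0,0,0]}]';python3 -m crank '[{"offset":[0,-0.08,0],"dr":[0,0,0]},{"offset":[0,0,0],"dr":[0,0,0]}]'
```

```text
t: 54.82
position: [0.5425, 0.0287, 0.0852]
eef_rot: [0.67, 0.742, -0.003, 0.007]
contact_force: [-0.2, 0.3, 0.4]
gripper_width: 0.0257
finger_force: 0.2
t: 54.98
position: [0.5401, 0.0286, 0.0849]
eef_rot: [0.671, 0.741, -0.003, 0.006]
contact_force: [2.3, -1.6, 1.1]
gripper_width: 0.0257
finger_force: 1.0
t: 55.15
position: [0.5383, 0.0284, 0.0849]
eef_rot: [0.672, 0.741, -0.002, 0.006]
contact_force: [3.6, -1.2, 0.1]
gripper_width: 0.0257
finger_force: 2.0
```

```bash
python3 -m crank '[{"offset":[0,-0.08,0],"dr":[0,0,0]},{"offset":[0,0,0],"dr":[0,0,0]}]';python3 -m crank '[{"offset":[0,-0.08,0],"dr":[0,0,0]},{"offset":[0,0,0],"dr":[0,0,0]}]';python3 -m crank '[{"offset":[0,-0.08,0],"dr":[0,0,0]},{"offset":[0,0,0],"dr":[0,0,0]}]'
```

```text
t: 55.32
position: [0.5381, 0.0285, 0.0851]
eef_rot: [0.672, 0.74, -0.001, 0.007]
contact_force: [11.0, -0.9, -5.6]
gripper_width: 0.0259
finger_force: 5.5
t: 55.48
position: [0.538, 0.0285, 0.0852]
eef_rot: [0.672, 0.74, 0.001, 0.008]
contact_force: [17.9, -1.0, -11.0]
gripper_width: 0.0257
finger_force: 8.7
t: 55.65
position: [0.5379, 0.0285, 0.0853]
eef_rot: [0.672, 0.74, 0.002, 0.009]
contact_force: [25.3, -1.4, -15.8]
gripper_width: 0.0262
finger_force: 12.0
```

```bash
python3 -m crank '[{"offset":[0,0.32,0],"dr":[0,0,0]},{"offset":[0,0,0],"dr":[0,0,0]},{"offset":[0,0,-0.5],"dr":[0,0,0]},{"offset":[0,0,-1],"dr":[0,0,0]},{"offset":[0,0,-1],"dr":[0,0,0]},{"offset":[0,0,-1],"dr":[0,0,0]},{"offset":[0,0,-1],"dr":[0,0,0]},{"offset":[0,0,-1],"dr":[0,0,0]},{"offset":[0,0,-1],"dr":[0,0,0]}]';python3 -m crank '[{"offset":[-1,-0.1,0],"dr":[0,0,0]},{"offset":[-1,-0.1,0],"dr":[0,0,0]},{"offset":[-1,-0.1,0],"dr":[0,0,0]},{"offset":[-1,-0.1,0],"dr":[0,0,0]},{"offset":[-1,-0.1,0],"dr":[0,0,0]},{"offset":[-1,-0.1,0],"dr":[0,0,0]},{"offset":[-1,-0.1,0],"dr":[0,0,0]},{"offset":[-1,-0.1,0],"dr":[0,0,0]},{"offset":[-1,-0.1,0],"dr":[0,0,0]},{"offset":[-1,-0.1,0],"dr":[0,0,0]},{"offset":[-1,-0.1,0],"dr":[0,0,0]},{"offset":[-1,-0.1,0],"dr":[0,0,0]},{"offset":[-1,-0.1,0],"dr":[0,0,0]},{"offset":[-1,-0.1,0],"dr":[0,0,0]},{"offset":[-1,-0.1,0],"dr":[0,0,0]},{"offset":[-1,-0.1,0],"dr":[0,0,0]},{"offset":[-1,-0.1,0],"dr":[0,0,0]},{"offset":[0,0,0],"dr":[0,0,0]}]' 1;python3 - <<'E'
from h import *
o=bot.get_obs();print(o['position'].round(3),o['qpos'].round(2))
f=bot.grab_frame('wrist');cv2.imwrite('pics/w11.png',f['frame'][:,:,::-1])
h=cv2.cvtColor(f['frame'],cv2.COLOR_RGB2HSV)
def comps(n,m,a,z):
    k,l,s,c=cv2.connectedComponentsWithStats(m.astype('uint8'))
    for i in range(1,k):
        if s[i,4]>a:
            ys,xs=np.nonzero(l==i); (cx,cy),wh,ang=cv2.minAreaRect(np.c_[xs,ys].astype(np.float32))
            print(n,s[i],c[i].round(1),(round(cx),round(cy)),np.round(wh),round(ang),atz(f,c[i],z).round(4))
comps('red',((h[...,0]<8)|(h[...,0]>172))&(h[...,1]>150)&(h[...,2]>70),80,.02)
comps('brass',(h[...,0]>15)&(h[...,0]<32)&(h[...,1]>100)&(h[...,2]>90),15,.02)
comps('blue',(h[...,0]>100)&(h[...,0]<125)&(h[...,1]>120),300,.003)
E
```

```text
t: 56.4
position: [0.537, 0.0308, 0.248]
eef_rot: [0.672, 0.741, -0.004, 0.005]
contact_force: [0.0, -0.5, 0.8]
gripper_width: 0.0256
finger_force: 0.0
t: 57.9
position: [0.5342, -0.4017, 0.2508]
eef_rot: [0.674, 0.738, -0.004, 0.005]
contact_force: [-0.6, -0.8, -0.6]
gripper_width: 0.0853
finger_force: 0.0
[ 0.534 -0.402  0.251] [ 0.81  0.55 -0.42  1.38  0.24  1.25  0.46]
brass [ 33   0  23  31 247] [43.1 16. ] (44, 15) [31. 21.] 86 [ 0.2048 -0.2616  0.02  ]
brass [  117     0   523   358 89450] [358.3 160.1] (378, 178) [357. 522.] 90 [ 0.5804 -0.3907  0.02  ]
brass [98  9  8 10 23] [102.3  12.4] (103, 13) [11.  4.] 63 [ 0.2707 -0.2512  0.02  ]
brass [56 23  4  7 17] [57.2 26.1] (58, 26) [6. 3.] 90 [ 0.2187 -0.2702  0.02  ]
brass [101  25   7  13  38] [103.6  32.8] (104, 31) [12.  6.] 90 [ 0.2697 -0.2719  0.02  ]
brass [72 34  6  9 19] [74.1 38.6] (74, 38) [8. 4.] 53 [ 0.2356 -0.2813  0.02  ]
brass [  11   36   60   85 1784] [37.  73.3] (37, 73) [53. 82.] 20 [ 0.1873 -0.3234  0.02  ]
brass [23 42  7  9 19] [25.9 46. ] (26, 46) [4. 8.] 45 [ 0.18   -0.2948  0.02  ]
brass [292  45   8 
[... 4170 characters left out ...]
37.3] (621, 336) [16.  4.] 41 [ 1.0124 -0.6243  0.02  ]
brass [ 15 340   6  10  17] [ 16.9 345.1] (17, 345) [9. 3.] 63 [ 0.0939 -0.7218  0.02  ]
brass [ 23 344   5   6  19] [ 24.8 346.4] (25, 346) [5. 4.] 72 [ 0.1052 -0.7233  0.02  ]
brass [630 344  10   8  35] [635.3 347.5] (635, 347) [11.  4.] 34 [ 1.0387 -0.6401  0.02  ]
brass [ 14 351   6   6  16] [ 16.9 352.8] (17, 353) [5. 4.] 53 [ 0.0914 -0.7362  0.02  ]
brass [486 371  47  29 927] [507.5 387.7] (509, 385) [46. 28.] 0 [ 0.8666 -0.7371  0.02  ]
brass [148 377  10  23 113] [151.7 390.6] (152, 388) [23.  7.] 82 [ 0.2919 -0.7957  0.02  ]
blue [  243    17   195   230 26397] [336.1 133.7] (332, 135) [162. 200.] 16 [ 0.5491 -0.3612  0.003 ]
```

```bash
python3 - <<'E'
from h import *
f=bot.grab_frame('wrist')
h=cv2.cvtColor(f['frame'],cv2.COLOR_RGB2HSV);L=cv2.cvtColor(f['frame'],cv2.COLOR_RGB2LAB).astype(int)
m=np.zeros(h.shape[:2],bool);m[17:260,243:440]=1
red=(m&(L[...,1]>155)).astype('uint8')
k,l,s,c=cv2.connectedComponentsWithStats(red)
for i in range(1,k):
    if s[i,4]>60:
        ys,xs=np.nonzero(l==i); b=cv2.boxPoints(cv2.minAreaRect(np.c_[xs,ys].astype(np.float32)))
        print(s[i],c[i].round(1),atz(f,c[i],.023).round(4),[atz(f,p,.023)[:2].round(3).tolist() for p in b])
for p in((295.8,48.8),(343.7,47.9)): print(atz(f,p,.023).round(4))
E
```

```text
[293 139  12  64 494] [298.4 170.4] [ 0.505  -0.4074  0.023 ] [[0.5, -0.451], [0.5, -0.367], [0.51, -0.367], [0.51, -0.451]]
[336 138  13  65 494] [341.8 170. ] [ 0.5612 -0.4016  0.023 ] [[0.548, -0.362], [0.558, -0.361], [0.575, -0.444], [0.565, -0.446]]
[ 0.4918 -0.2644  0.023 ]
[ 0.5474 -0.2583  0.023 ]
```

```bash
python3 -c "
from h import *
go([.5331,-.4045,-.026],q=Ro.from_euler('z',np.radians(5.4))*Ro.from_matrix(np.array([[0,1,0],[1,0,0],[0,0,-1.]])))"; python3 -m crank '[{"offset":[0,0,1],"dr":[0,0,0]},{"offset":[0,0,1],"dr":[0,0,0]},{"offset":[0,0,1],"dr":[0,0,0]},{"offset":[0,0,1],"dr":[0,0,0]},{"offset":[0,0,1],"dr":[0,0,0]},{"offset":[0,0,1],"dr":[0,0,0]},{"offset":[0,0,1],"dr":[0,0,0]},{"offset":[0,0,1],"dr":[0,0,0]},{"offset":[0,0,0],"dr":[0,0,0]},{"offset":[0,0,0],"dr":[0,0,0]}]' 1;python3 - <<'E'
from h import *
q=Ro.from_euler('z',np.radians(5.4))*Ro.from_matrix(np.array([[0,1,0],[1,0,0],[0,0,-1.]]))
go([.5331,-.4045,-.026],q=q)
f=bot.grab_frame('wrist')
L=cv2.cvtColor(f['frame'],cv2.COLOR_RGB2LAB).astype(int)
red=(L[...,1]>155).astype('uint8')
k,l,s,c=cv2.connectedComponentsWithStats(red)
for i in range(1,k):
    if s[i,4]>100: print(s[i],c[i].round(1),atz(f,c[i],.023).round(4))
E
```

```text
pos [ 0.5358 -0.3965  0.2512] tool off/25mm [-0.19 -0.16 11.09] dr/.12 [0.02 0.09 0.01]
t: 58.83
position: [0.5375, -0.3969, 0.0517]
eef_rot: [0.672, 0.741, -0.003, 0.004]
contact_force: [1.3, 0.1, 1.8]
gripper_width: 0.0855
finger_force: 0.0
pos [ 0.5375 -0.3969  0.0517] tool off/25mm [-0.26 -0.21  3.11] dr/.12 [0.01 0.08 0.03]
[ 264  169   22  116 1787] [274.6 225.3] [ 0.5055 -0.4062  0.023 ]
[ 345  168   23  116 1735] [356. 225.] [ 0.5609 -0.4006  0.023 ]
```

```bash
python3 -m crank '[{"offset":[-0.24,-0.21,0.5],"dr":[0,0,0]},{"offset":[0,0,0.7],"dr":[0,0,0]},{"offset":[0,0,0.7],"dr":[0,0,0]},{"offset":[0,0,0.5],"dr":[0,0,0]},{"offset":[0,0,0.2],"dr":[0,0,0]},{"offset":[0,0,0],"dr":[0,0,0]}]';python3 -m crank '[{"offset":[0,0,0.15],"dr":[0,0,0]},{"offset":[0,0,0],"dr":[0,0,0]}]';python3 -m crank '[{"offset":[0,0,0.15],"dr":[0,0,0]},{"offset":[0,0,0],"dr":[0,0,0]},{"offset":[0,0,0],"dr":[0,0,0]}]'
```

```text
t: 59.38
position: [0.5334, -0.406, -0.0131]
eef_rot: [0.672, 0.74, -0.003, 0.005]
contact_force: [-0.4, 0.0, -0.9]
gripper_width: 0.0854
finger_force: 0.0
t: 59.55
position: [0.5342, -0.4064, -0.0158]
eef_rot: [0.672, 0.74, -0.003, 0.006]
contact_force: [-0.0, -0.2, -0.2]
gripper_width: 0.0857
finger_force: 0.0
t: 59.8
position: [0.5338, -0.4064, -0.0199]
eef_rot: [0.672, 0.74, -0.003, 0.006]
contact_force: [-0.7, 0.4, -0.4]
gripper_width: 0.0859
finger_force: 0.0
```

```bash
python3 -m crank '[{"offset":[0,0,0.15],"dr":[0,0,0]},{"offset":[0,0,0],"dr":[0,0,0]}]';python3 -m crank '[{"offset":[0,0,0.14],"dr":[0,0,0]},{"offset":[0,0,0],"dr":[0,0,0]},{"offset":[0,0,0],"dr":[0,0,0]}]';python3 -m crank '[{"offset":[0,0,0],"dr":[0,0,0]},{"offset":[0,0,0],"dr":[0,0,0]},{"offset":[0,0,0],"dr":[0,0,0]},{"offset":[0,0,0],"dr":[0,0,0]},{"offset":[0,0,0],"dr":[0,0,0]}]' 0.72
```

```text
t: 59.97
position: [0.5337, -0.4063, -0.0242]
eef_rot: [0.672, 0.74, -0.003, 0.006]
contact_force: [0.5, 0.3, -0.1]
gripper_width: 0.0856
finger_force: 0.0
t: 60.22
position: [0.5337, -0.4062, -0.0275]
eef_rot: [0.672, 0.74, -0.003, 0.006]
contact_force: [0.1, 0.1, -0.1]
gripper_width: 0.0852
finger_force: 0.0
t: 60.63
position: [0.535, -0.4069, -0.0259]
eef_rot: [0.672, 0.74, -0.002, 0.007]
contact_force: [0.5, 0.4, 9.1]
gripper_width: 0.0617
finger_force: 12.0
```

```bash
python3 -m crank '[{"offset":[0,0,-0.2],"dr":[0,0,0]},{"offset":[0,0,-0.3],"dr":[0,0,0]},{"offset":[0,0,-0.5],"dr":[0,0,0]},{"offset":[0,0,-0.5],"dr":[0,0,0]},{"offset":[0,0,-0.7],"dr":[0,0,0]},{"offset":[0,0,-0.7],"dr":[0,0,0]},{"offset":[0,0,-0.5],"dr":[0,0,0]},{"offset":[0,0,0],"dr":[0,0,0]},{"offset":[0,0,0],"dr":[0,0,0]}]'; python3 - <<'E'
from h import *
f=bot.grab_frame('wrist');cv2.imwrite('pics/w12.png',f['frame'][:,:,::-1])
o=bot.get_obs();p=o['position'];j=p+[-.0154,.1456,.048];
h=cv2.cvtColor(f['frame'],cv2.COLOR_RGB2HSV)
print(p,proj(f,[j,j+[.028,0.002,0],j-[.028,0.002,0]]))
m=((h[...,0]>15)&(h[...,0]<32)&(h[...,1]>100)&(h[...,2]>90)).astype('uint8')
k,l,s,c=cv2.connectedComponentsWithStats(m)
for i in range(1,k):
    if 20<s[i,4]<1500 and 230<c[i][0]<430 and c[i][1]<260: print(s[i],c[i].round(1),atz(f,c[i],p[2]+.048).round(4))
# tab/plate
X=np.array([.5422,.030]);R=Ro.from_euler('z',.088).as_matrix()[:2,:2]
for n,v,z in(("plate",(-.017,-.165),.112),("plate",(-.017,-.115),.112),("tab",(.006,-.168),.11),("tab",(.006,-.128),.11)): print(n,proj(f,[*(X+R@np.array(v)),z]))
E
```

```text
t: 61.38
position: [0.5338, -0.4057, 0.0587]
eef_rot: [0.672, 0.74, -0.003, 0.007]
contact_force: [-0.4, 0.5, -1.3]
gripper_width: 0.0616
finger_force: 9.1
[ 0.53314328 -0.40537773  0.05765082] [[ 318.08321172 -158.30350659]
 [ 410.58928341 -155.32788279]
 [ 224.82783562 -162.28969316]]
plate [[  554.55539066 -1386.19401281]]
plate [[  750.29522882 -3304.64614272]]
tab [[  691.32453423 -1263.70206536]]
tab [[  883.68971606 -2397.77564235]]
```

```bash
python3 - <<'E'
from h import *
f=bot.grab_frame('wrist');p=bot.get_obs()['position']
L=cv2.cvtColor(f['frame'],cv2.COLOR_RGB2LAB).astype(int)
k,l,s,c=cv2.connectedComponentsWithStats((L[...,1]>155).astype('uint8'))
for i in range(1,k):
    if s[i,4]>100: print(s[i],c[i].round(1),[(atz(f,(s[i,0]+a,s[i,1]),p[2]+.049)-p).round(4) for a in (0,s[i,2])])
for n in('top','scene'):
    f=bot.grab_frame(n);L=cv2.cvtColor(f['frame'],cv2.COLOR_RGB2LAB).astype(int);h=cv2.cvtColor(f['frame'],cv2.COLOR_RGB2HSV)
    j=p+[-.0135,.140,.048];u=proj(f,j)[0];print(n,u)
    x,y=u.astype(int);w=h[y-16:y+17,x-20:x+21]
    m=((w[...,0]>15)&(w[...,0]<30)&(w[...,1]>110)&(w[...,2]>110)).astype('uint8')
    k,l,s,c=cv2.connectedComponentsWithStats(m)
    for i in range(1,k): 
        if s[i,4]>3:print(s[i,4],(c[i]+[x-20,y-16]).round(1))
    a=cv2.resize(f['frame'][y-50:y+50,x-50:x+50,::-1],None,fx=4,fy=4,interpolation=2); cv2.imwrite(f'pics/j_{n}.png',a)
E
```

```text
[ 252  178   29  173 4343] [265.3 260.6] [array([-0.0323,  0.0402,  0.049 ]), array([-0.0208,  0.0413,  0.049 ])]
[ 361  178   31  173 4357] [376.8 260.5] [array([0.011 , 0.0443, 0.049 ]), array([0.0233, 0.0455, 0.049 ])]
top [433.73123021 211.63426342]
8 [415.6 203.9]
5 [430.6 205.2]
5 [433.2 220.6]
28 [415.9 225.2]
scene [284.62323637 116.60401334]
5 [293.2 116.4]
4 [279.5 121.5]
```

```bash
python3 - <<'E'
from h import *
t=bot.grab_frame('top');s=bot.grab_frame('scene');p=bot.get_obs()['position']
for a,b in(((430.6,205.2),(279.5,121.5)),((433.2,220.6),(293.2,116.4))):
    print((atz(t,a,.1057)-p).round(4),(atz(s,b,.1057)-p).round(4),(tri((t,a),(s,b))-p).round(4))
X=np.array([.5422,.030]);R=Ro.from_euler('z',.088).as_matrix()[:2,:2]
for f in(t,s):
    print([proj(f,[*(X+R@np.array(v)),z])[0].round(1).tolist() for v,z in(((-.017,-.165),.112),((-.017,-.115),.112),((.006,-.168),.11),((.006,-.128),.11))])
def crop(f,c,r=40): 
    x,y=c;return cv2.resize(f['frame'][y-r:y+r,x-r:x+r,::-1],(400,400),interpolation=2)
cv2.imwrite('pics/catch.png',np.hstack([crop(t,(405,210)),crop(s,(297,140))]))
E
```

```text
[0.0071 0.149  0.049 ] [0.0111 0.1547 0.049 ] [0.0087 0.1477 0.0408]
[-0.0422  0.1428  0.049 ] [-0.0412  0.1515  0.049 ] [-0.0426  0.1425  0.04  ]
[[392.6, 205.6], [376.9, 207.3], [392.7, 198.6], [380.1, 199.9]]
[[292.9, 143.7], [299.9, 154.3], [286.3, 146.1], [291.8, 154.6]]
```

```bash
python3 -c "
from h import *
go([.567,-.320,.0565],q=Ro.from_euler('z',.09)*Ro.from_matrix(np.array([[0,1,0],[1,0,0],[0,0,-1.]])))"
```

```text
pos [ 0.5329 -0.405   0.0567] tool off/25mm [ 3.26  1.68 -0.02] dr/.12 [0.02 0.1  0.05]
```

```bash
python3 -m crank '[{"offset":[0.4,0.2,0],"dr":[0,0.1,0.05]},{"offset":[0.7,0.4,0],"dr":[0,0,0]},{"offset":[0.7,0.4,0],"dr":[0,0,0]},{"offset":[0.7,0.4,0],"dr":[0,0,0]},{"offset":[0.5,0.2,0],"dr":[0,0,0]},{"offset":[0.25,0.08,0],"dr":[0,0,0]},{"offset":[0,0,0],"dr":[0,0,0]},{"offset":[0,0,0],"dr":[0,0,0]},{"offset":[0,0,0],"dr":[0,0,0]}]'; python3 - <<'E'
from h import *
q=Ro.from_euler('z',.09)*Ro.from_matrix(np.array([[0,1,0],[1,0,0],[0,0,-1.]]))
go([.567,-.320,.0565],q=q)
t=bot.grab_frame('top');s=bot.grab_frame('scene');p=bot.get_obs()['position']
j=p+[-.0145,.142,.0395]
for f in(t,s): print(proj(f,j))
def crop(f,c,r=30): 
    x,y=c;return cv2.resize(f['frame'][y-r:y+r,x-r:x+r,::-1],(400,400),interpolation=2)
cv2.imwrite('pics/catch2.png',np.hstack([crop(t,(395,206)),crop(s,(290,140))]))
E
```

```text
t: 62.43
position: [0.5671, -0.3222, 0.0576]
eef_rot: [0.675, 0.738, 0.001, 0.002]
contact_force: [-0.1, -0.9, -2.1]
gripper_width: 0.0619
finger_force: 9.1
pos [ 0.5671 -0.3222  0.0576] tool off/25mm [0.09 0.01 0.04] dr/.12 [ 0.03  0.01 -0.01]
[[406.1908183  202.18899196]]
[[284.70422529 138.28685893]]
```

View pics/catch2.png

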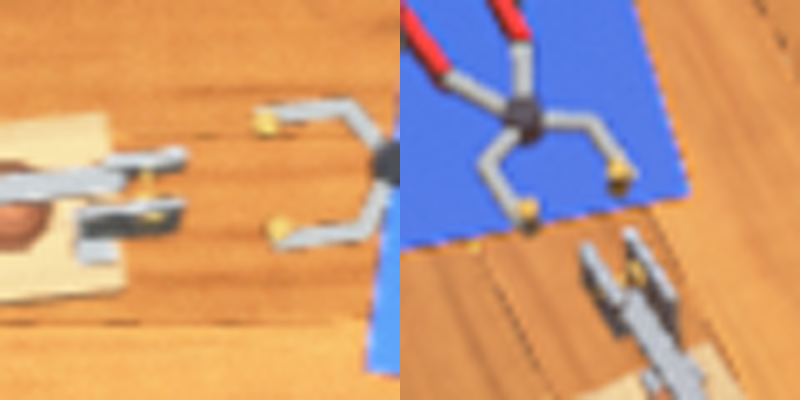

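```bash
python3 -c "
from h import *
go([.5602,-.2601,.0565])"; python3 -m crank '[{"offset":[0.3,-0.03,0],"dr":[0,0,0]},{"offset":[0.4,-0.02,0],"dr":[0,0,0]},{"offset":[0.4,0,0],"dr":[0,0,0]},{"offset":[0.4,0,0],"dr":[0,0,0]},{"offset":[0.4,0,0],"dr":[0,0,0]},{"offset":[0.3,0,0],"dr":[0,0,0]},{"offset":[0.2,0,0],"dr":[0,0,0]},{"offset":[0,0,0],"dr":[0,0,0]},{"offset":[0,0,0],"dr":[0,0,0]}]';python3 -c "
from h import *
go([.5602,-.2601,.0565])"
```

```text
pos [ 0.5671 -0.3222  0.0576] tool off/25mm [ 2.5  -0.06  0.04] 
t: 63.28
position: [0.5614, -0.2609, 0.0578]
eef_rot: [0.674, 0.738, 0.001, 0.002]
contact_force: [0.2, -1.0, -0.9]
gripper_width: 0.0619
finger_force: 9.1
pos [ 0.5614 -0.2609  0.0578] tool off/25mm [ 0.04 -0.04  0.05]
```

```bash
python3 -m crank '[{"offset":[0,-0.04,0],"dr":[0,0,0]},{"offset":[0,0,0],"dr":[0,0,0]},{"offset":[0,0,0],"dr":[0,0,0]}]' 0.62;python3 -m crank '[{"offset":[0,0,0],"dr":[0,0,0]},{"offset":[0,0,0],"dr":[0,0,0]},{"offset":[0,0,0],"dr":[0,0,0]}]' 0.54;python3 -m crank '[{"offset":[0,0,0],"dr":[0,0,0]},{"offset":[0,0,0],"dr":[0,0,0]},{"offset":[0,0,0],"dr":[0,0,0]}]' 0.48
```

```text
t: 63.53
position: [0.5606, -0.2619, 0.0578]
eef_rot: [0.675, 0.738, 0.002, 0.002]
contact_force: [1.5, -0.2, -0.4]
gripper_width: 0.0535
finger_force: 10.8
t: 63.78
position: [0.5609, -0.2619, 0.058]
eef_rot: [0.675, 0.738, 0.002, 0.002]
contact_force: [4.2, -3.4, -0.8]
gripper_width: 0.0465
finger_force: 15.2
t: 64.03
position: [0.5594, -0.2606, 0.0574]
eef_rot: [0.674, 0.738, 0.001, 0.001]
contact_force: [1.1, -0.4, -1.0]
gripper_width: 0.0414
finger_force: 13.7
```

```bash
python3 -m crank '[{"offset":[0,0,0],"dr":[0,0,0]},{"offset":[0,0,0],"dr":[0,0,0]},{"offset":[0,0,0],"dr":[0,0,0]}]' 0.44;python3 -m crank '[{"offset":[0,0,0],"dr":[0,0,0]},{"offset":[0,0,0],"dr":[0,0,0]},{"offset":[0,0,0],"dr":[0,0,0]}]' 0.40;python3 -m crank '[{"offset":[0,0,0],"dr":[0,0,0]},{"offset":[0,0,0],"dr":[0,0,0]},{"offset":[0,0,0],"dr":[0,0,0]}]' 0.37
```

```text
t: 64.28
position: [0.5595, -0.261, 0.0574]
eef_rot: [0.674, 0.738, 0.001, 0.001]
contact_force: [-3.2, -1.3, -2.1]
gripper_width: 0.0381
finger_force: 24.4
t: 64.53
position: [0.5591, -0.2614, 0.0574]
eef_rot: [0.675, 0.738, 0.001, 0.001]
contact_force: [-4.5, -2.5, -1.8]
gripper_width: 0.0349
finger_force: 39.9
t: 64.78
position: [0.559, -0.2618, 0.0574]
eef_rot: [0.675, 0.738, 0.0, 0.001]
contact_force: [-4.0, -3.7, -1.6]
gripper_width: 0.033
finger_force: 56.5
```

```bash
python3 -m crank '[{"offset":[0,0,0],"dr":[0,0,0]},{"offset":[0,0,0],"dr":[0,0,0]},{"offset":[0,0,0],"dr":[0,0,0]},{"offset":[0,0,0],"dr":[0,0,0]}]' 0.6;python3 -m crank '[{"offset":[0,0,0],"dr":[0,0,0]},{"offset":[0,0,0],"dr":[0,0,0]},{"offset":[0,0,0],"dr":[0,0,0]}]' 0.72;python3 -m crank '[{"offset":[-0.2,0,0],"dr":[0,0,0]},{"offset":[-0.4,0,0],"dr":[0,0,0]},{"offset":[-0.4,0,0],"dr":[0,0,0]},{"offset":[-0.5,0,0],"dr":[0,0,0]},{"offset":[-0.5,0,0],"dr":[0,0,0]},{"offset":[-0.5,0,0],"dr":[0,0,0]},{"offset":[0,0,0],"dr":[0,0,0]},{"offset":[0,0,0],"dr":[0,0,0]}]'; python3 - <<'E'
from h import *
t=bot.grab_frame('top');s=bot.grab_frame('scene')
def crop(f,c,r=30): 
    x,y=c;return cv2.resize(f['frame'][y-r:y+r,x-r:x+r,::-1],(400,400),interpolation=2)
b=np.hstack([crop(t,(395,206)),crop(s,(290,140))]);cv2.imwrite('pics/catch3.png',b)
a=cv2.imread('pics/catch2.png')
for x in(120,135,150,165,178):
    for im in(a,b): print(x,[int(v) for v in im[125:250:6,x].mean(1)])
E
```

```text
t: 65.12
position: [0.561, -0.2607, 0.0579]
eef_rot: [0.674, 0.738, 0.002, 0.002]
contact_force: [-0.4, 0.4, -1.2]
gripper_width: 0.0512
finger_force: 10.7
t: 65.37
position: [0.5604, -0.261, 0.0577]
eef_rot: [0.675, 0.738, 0.001, 0.002]
contact_force: [0.3, -0.2, -1.9]
gripper_width: 0.0616
finger_force: 9.1
t: 66.03
position: [0.5655, -0.3246, 0.0574]
eef_rot: [0.675, 0.737, 0.001, 0.001]
contact_force: [-0.9, 0.4, -1.3]
gripper_width: 0.0613
finger_force: 9.1
120 [156, 162, 166, 157, 150, 201, 217, 168, 162, 188, 179, 164, 177, 184, 200, 116, 79, 77, 95, 142, 190]
120 [155, 164, 165, 155, 140, 124, 137, 191, 219, 172, 130, 158, 177, 185, 203, 118, 78, 78, 96, 144, 192]
135 [156, 156, 151, 153, 150, 200, 215, 140, 90, 111, 143, 159, 179, 207, 219, 138, 95, 83, 89, 118, 149]
135 [158, 155, 148, 157, 154, 151, 134, 179, 223, 170, 97, 119, 176, 207, 218, 138, 95, 82, 87, 118, 150]
150 [155, 155, 147, 150, 151, 196, 222, 172, 142, 154, 161, 168, 184, 203, 181, 173, 114, 84, 97, 126, 148]
150 [155, 155, 146, 148, 155, 159, 166, 193, 208, 171, 144, 176, 185, 206, 183, 171, 115, 83, 98, 126, 146]
165 [155, 155, 147, 159, 196, 206, 187, 125, 112, 141, 153, 152, 146, 195, 143, 117, 90, 77, 102, 136, 149]
165 [153, 155, 149, 150, 155, 163, 196, 209, 181, 125, 108, 144, 144, 195, 141, 118, 89, 78, 100, 132, 149]
178 [157, 152, 145, 164, 214, 213, 157, 108, 121, 148, 154, 164, 174, 191, 120, 99, 103, 112, 131, 147, 151]
178 [153, 151, 146, 150, 157, 163, 205, 222, 168, 107, 115, 161, 176, 192, 121, 100, 101, 111, 131, 148, 154]
```

```bash
python3 -m crank '[{"offset":[-0.6,-0.25,0],"dr":[0,0,0]},{"offset":[-0.8,-0.4,0],"dr":[0,0,0]},{"offset":[-0.8,-0.4,0],"dr":[0,0,0]},{"offset":[-0.6,-0.3,0.4],"dr":[0,0,0]},{"offset":[-0.3,-0.2,0.6],"dr":[0,0,0]},{"offset":[0,0,0.6],"dr":[0,0,0]},{"offset":[0,0,0.4],"dr":[0,0,0]},{"offset":[0,0,0],"dr":[0,0,0]},{"offset":[0,0,0],"dr":[0,0,0]}]'; python3 -c "
from h import *
go([.535,-.4065,-.025],q=Ro.from_quat([.672,.74,-.002,.007]))"
```

```text
t: 66.88
position: [0.5347, -0.4027, 0.007]
eef_rot: [0.674, 0.739, 0.002, 0.001]
contact_force: [0.4, -0.7, -0.5]
gripper_width: 0.0614
finger_force: 9.1
pos [ 0.5347 -0.4027  0.007 ] tool off/25mm [-0.16 -0.01  1.28] dr/.12 [-0.02 -0.12 -0.04]
```

```bash
python3 -m crank '[{"offset":[-0.1,0,0.4],"dr":[0,-0.1,0]},{"offset":[0,0,0.4],"dr":[0,0,0]},{"offset":[0,0,0.2],"dr":[0,0,0]},{"offset":[0,0,0.1],"dr":[0,0,0]},{"offset":[0,0,0],"dr":[0,0,0]},{"offset":[0,0,0],"dr":[0,0,0]}]';python3 -m crank '[{"offset":[0,0,0.08],"dr":[0,0,0]},{"offset":[0,0,0],"dr":[0,0,0]}]';python3 -m crank '[{"offset":[0,0,0.08],"dr":[0,0,0]},{"offset":[0,0,0],"dr":[0,0,0]}]'
```

```text
t: 67.38
position: [0.535, -0.4067, -0.0197]
eef_rot: [0.675, 0.738, -0.003, 0.006]
contact_force: [1.1, 0.4, -1.4]
gripper_width: 0.0617
finger_force: 9.1
t: 67.55
position: [0.5349, -0.4068, -0.0218]
eef_rot: [0.675, 0.738, -0.003, 0.006]
contact_force: [0.9, 0.4, -0.6]
gripper_width: 0.0612
finger_force: 9.1
t: 67.72
position: [0.5347, -0.4067, -0.024]
eef_rot: [0.675, 0.738, -0.003, 0.006]
contact_force: [-0.4, -0.1, -1.3]
gripper_width: 0.0616
finger_force: 9.1
```

```bash
python3 -m crank '[{"offset":[0,0,0.07],"dr":[0,0,0]},{"offset":[0,0,0],"dr":[0,0,0]}]';python3 -m crank '[{"offset":[0,0,0.06],"dr":[0,0,0]},{"offset":[0,0,0],"dr":[0,0,0]}]'
```

```text
t: 67.88
position: [0.5349, -0.4068, -0.0256]
eef_rot: [0.675, 0.738, -0.003, 0.006]
contact_force: [0.6, -0.9, -0.2]
gripper_width: 0.0616
finger_force: 9.1
t: 68.05
position: [0.535, -0.4069, -0.0263]
eef_rot: [0.675, 0.738, -0.003, 0.006]
contact_force: [-1.6, 1.6, 6.3]
gripper_width: 0.0612
finger_force: 9.7
```

Contact with the mat; release and go up.

```bash
python3 -m crank '[{"offset":[0,0,0],"dr":[0,0,0]},{"offset":[0,0,0],"dr":[0,0,0]},{"offset":[0,0,0],"dr":[0,0,0]},{"offset":[0,0,0],"dr":[0,0,0]},{"offset":[0,0,-0.3],"dr":[0,0,0]},{"offset":[0,0,-0.5],"dr":[0,0,0]},{"offset":[0,0,-1],"dr":[0,0,0]},{"offset":[0,0,-1],"dr":[0,0,0]},{"offset":[0,0,-1],"dr":[0,0,0]},{"offset":[0,0,-1],"dr":[0,0,0]},{"offset":[0,0,-1],"dr":[0,0,0]},{"offset":[0,0,-1],"dr":[0,0,0]},{"offset":[0,0,-1],"dr":[0,0,0]},{"offset":[0,0,-1],"dr":[0,0,0]},{"offset":[0,0,-1],"dr":[0,0,0]},{"offset":[0,0,0],"dr":[0,0,0]},{"offset":[0,0,0],"dr":[0,0,0]}]' 1; python3 - <<'E'
from h import *
f=bot.grab_frame('wrist');L=cv2.cvtColor(f['frame'],cv2.COLOR_RGB2LAB).astype(int);h=cv2.cvtColor(f['frame'],cv2.COLOR_RGB2HSV)
k,l,s,c=cv2.connectedComponentsWithStats((L[...,1]>155).astype('uint8'))
for i in range(1,k):
    if s[i,4]>200: print(s[i],atz(f,c[i],.023).round(4))
k,l,s,c=cv2.connectedComponentsWithStats(((h[...,0]>15)&(h[...,0]<32)&(h[...,1]>100)&(h[...,2]>90)).astype('uint8'))
for i in range(1,k):
    if 20<s[i,4]<100 and 250<c[i][0]<400 and c[i][1]<120: print('anvil',s[i],atz(f,c[i],.023).round(4))
t=bot.grab_frame('top')
for k,cc in cups.items(): blob(t,[*cc,.06],10,12)
E
```

```text
t: 69.47
position: [0.5344, -0.4041, 0.2208]
eef_rot: [0.675, 0.738, -0.002, 0.008]
contact_force: [0.7, 0.4, -0.9]
gripper_width: 0.0854
finger_force: 0.0
[290 137  14  69 571] [ 0.5055 -0.4076  0.023 ]
[338 137  13  69 574] [ 0.5616 -0.4029  0.023 ]
anvil [291  37   9  10  73] [ 0.4944 -0.2683  0.023 ]
anvil [343  37   9  10  65] [ 0.5497 -0.2636  0.023 ]
exp [316 210] lab [215. 127. 133.] bbox [304 206  24  11 131] bboxcentre 316.0 211.5
exp [333 209] lab [203. 134. 140.] bbox [     0      0    640    400 255944] bboxcentre 320.0 200.0
exp [349 207] lab [207. 124. 129.] bbox [337 203  24  12 175] bboxcentre 349.0 209.0
exp [365 205] lab [189. 136. 139.] bbox [     0      0    640    400 255952] bboxcentre 320.0 200.0
```

```bash
python3 -c "
from workcell import bot
print(bot.close_job())"
```

```text
the job is handed in; nothing more can be done
None
```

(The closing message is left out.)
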